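# Set the stop screw of a booklet press with a setting block

## Task

Set the stop screw of the desktop booklet press: with the orange driver, turn the screw clockwise until the aluminium setting block just drags under the red foot, a light but definite drag, between 2 and 7 N more than the free block, and never clamp it hard or turn the screw with the fingers. Leave the driver standing in the screw and prove the final setting by sliding the block to and fro by its black post for a centimetre or so, keeping it under the foot; then let go, with the mug, stapler and disc cases left where they were.

Things in the scene. Friction and masses are not known exactly. Their poses are not given: they have to be found in the camera images.
- driver_grip (a point): Centre of the grip of the loose driver (90 g), which starts upright in its grey stand (60 x 60 x 50 mm). Handle: orange square bar 24 x 24 mm, 70 mm tall, this point 40 mm above its lower end, 30 mm below its top. Below it a 10 mm square steel shank 45 mm long. x and y are square to the flats, z up.
- driver_tip (a point): Lower end of the driver's shank, on its axis, 85 mm below driver_grip; the last 6 mm is a round taper to 6 mm, as a lead-in. At the start 5 mm above the table, down a 13 mm square hole in the stand: lift 55 mm or more to draw it out.
- socket (a point): Centre of the mouth of the square socket in the brass head (28 mm square, 26 mm tall) of the upright stop screw, about 131 mm above the table. Socket 11.5 mm square, 20 mm deep, 4 mm lead-in, 0.15 rad of play either way. x and y are square to its sides and turn with the screw, z up. The driver fits in any of four positions, a quarter turn apart, and stands by itself when let go.
- foot_face (a point): Centre of the under face of the red foot at the screw's lower end, below the blue arm of the press: round, 18 mm across, roughly 0.5 to 4.5 mm above the block's top at the start (measured heights are too rough to set it by). z up.
- block_grip (a point): Centre of the post to hold the loose setting block by: black, 20 x 20 mm, 45 mm tall, its top 22 mm above this point, its foot on the aluminium bar (165 x 31 x 25 mm, about 300 g), which lies in a straight guide channel (37 mm wide, rails 10 mm high, floor 15 mm above the table). x points along the channel from the post to the foot, 115 to 125 mm away at the start; z up.
- block_top (a point): Point on the block's top, on its mid-line, 125 mm along x from the post's axis; 25 mm above the channel's floor.
- foot: The red foot. It does not turn and is sprung: it yields upward at 6 N/mm (7 mm of travel), so each radian of screw past first touch adds about 15 N on the block. Origin on the screw's axis, 27.5 mm below its under face.
- block: The setting block, origin at the centre of the bar's underside. The foot's pressure rubs on its top and on the channel below it (friction about 0.6 each), so each newton of foot pressure adds about 1.2 N to the pull along x; free, the block slides at about 1.8 N. Lifting, tilting or pressing it against a rail falsifies the feel. It stays under the foot if slid by no more than 18 mm either way from the start.
- screw: The stop screw with its brass head, to be turned only by the driver. Clockwise from above, head and foot go down 2.55 mm per radian (16 mm a turn). It turns against about 0.08 Nm of friction and stays where it is left. From the start it needs roughly 0.3 to 2.2 rad; a turn can be split by lifting the driver out and refitting it. Origin on its axis, 116 mm below the socket's mouth.
- driver: The loose driver, origin at the lower end of its shank.
- mug: Blue mug, 80 mm across, 95 mm tall, origin under its centre; a bystander. It may stand to the left or to the right of the press, the driver's stand on the other side.
- stapler: Red and black stapler, 35 x 140 x 45 mm, behind the press; origin under its centre; a bystander.
- disc_cases: Two stacked disc cases, 125 x 142 x 20 mm, behind the press; origin under their centre; a bystander.

How it is judged:
On the way, in this order (a step that is already met when the one before it is completed fails the run):
1. the driver is fitted in the screw's socket (z of driver_tip in the frame of socket below -0.008 m and horizontal distance between driver_tip and socket below 0.005 m), for 0.1 s.
2. the block is slid while the foot bears lightly on it (1 to 8 N) (contact force between foot and block between 1 and 8 N and linear speed of block above 0.005 m/s), for 0.2 s.
At the end, for the whole second after the job is handed in: The block lies flat and at rest in the channel beneath the foot, which presses on it with 1 to 8 N; the driver stands in the screw's socket (at least 8 mm deep, within 15 degrees of upright) (all of step 1 and contact force between foot and block between 1 and 8 N and angle between driver's own z axis and vertical below 0.25 rad and linear speed of block below 0.01 m/s and angle between block's own z axis and vertical below 0.05 rad); the robot touches nothing.
It fails at once if the block is clamped hard (foot pressure above 22 N) (contact force between foot and block above 22 N).
It fails at once if the screw is touched with the fingers (contact force between the fingers and screw above 1 N).
It fails at once if the mug is shifted by more than 20 mm (distance of mug from where it was at the start of the episode above 0.02 m).
It fails at once if the stapler is shifted by more than 20 mm (distance of stapler from where it was at the start of the episode above 0.02 m).
It fails at once if the stack of disc cases is shifted by more than 20 mm (distance of disc_cases from where it was at the start of the episode above 0.02 m).
It also fails if it takes over 72 s, if anything falls off the work surface, if the arm or the gripper's body presses on something with over 40 N, if the wrist force passes 120 N, or if a joint passes its speed limit or range.

## Robot

A 6-joint arm with a two-finger parallel gripper is mounted at the origin on the work surface. World frame = base frame: x ahead of the robot, y to its left, z up, the work surface at z = 0. Lengths are in m, angles in rad, forces in N, time in s.
With the tool pointing down it reaches from about 0.3 to 0.875 m from the base axis. Payload 6.4 kg.
Tool frame: the origin (TCP) lies midway between the tips of the shut fingers; the grasp point (between the pads) lies 19 mm behind it; z points along the fingers, y is the direction in which the jaws open and shut (so a half turn about z gives the same grasp; the last joint's range is limited). The gripper opens to 85 mm and grips with 20 to 120 N. Pads are 22 mm wide; open, the fingers measure 114 mm over their backs; the gripper's body (76 mm by 85 mm) begins 54 mm behind the grasp point. The pads swing forward as they close: fully open they stand 13 mm farther back than shut.
Start: joints at [-1.402, 0.181, 1.607, -0, 1.354, -0.206], TCP at [0.211, -0.535, 0.231] pointing down, gripper open.
Joint ranges: [-2.99, 2.99], [-0.89, 2.07], [0.3, 2.58], [-1.14, 4.28], [0, 2.63], [-3.12, 3.12]. Speed limits (rad/s): [2.57, 2.57, 3.01, 3.14, 3.14, 3.14].

## Interface

Orientations are given as a unit quaternion [w, x, y, z].
In Python, from bench import ctrl gives the robot as it stands.
- The arm moves only by the tool apply_moves, never from a script. Its argument "plan" is a list of rows, each an object with "translation": the shift along the tool's x, y, z in m, a list of three; "angular": the turn, a rotation vector about the tool's x, y, z in rad, a list of three; "hand": the finger opening in m, from 0 to 0.0854. In form: [{"translation": [x, y, z], "angular": [rx, ry, rz], "hand": hand}, ...]. A call has 1 to 10 rows; each row shifts and turns the commanded pose from where the row before left it, along the tool's axes as they then stand; what a row does not reach is not made up. A row lasts 1/8 s, in which the tool goes at most 62.5 mm and 10.7 degrees, less where a joint would pass 70% of its speed; a pose out of reach is approached as far as the arm can. A call with a gripper value outside its range is refused whole. The fingers move at their own pace and stop on an object; the grip force is fixed at half the most. Time passes only in rows, so rows that do not move let the fingers close. It gives the time, the measured TCP pose, the force and the opening at its end, in the units of the state.
- ctrl.get_obs(): the state, without advancing time (a new reading comes with each control period).
- ctrl.camera(name): name is "side" or "top"; returns a dict with "img" (480x640x3 uint8, red, green, blue), "K" (3x3 intrinsics, pixels), "eye" and "orientation" of the camera in the world. Camera axes: x right, y up, looking along -z (the intrinsics and any distortion apply to the point x, -y, -z); pixel columns grow to the right and rows downward; lengths in m; the calibration is good to about 2 mm. A picture is of the moment at which its call begins. There is no depth.
- ctrl.hand_in(): hands the job in, once; it reports no verdict.
The state is a dict: "time_s": time; "q": joint angles; "dq": joint speeds; "joint_efforts": joint torques, N m; "eef_pos": TCP position; "eef_rot": TCP orientation; "wrist_force": force on the tool from outside, world axes, zero at the start; "torque": the same for the moment, N m; "opening": opening from 0.0 (shut) to 1.0 (fully open).
Only numpy, scipy, OpenCV 4.12 (cv2) and the standard library are available. Lean on these libraries where they do the work, as an engineer would, in place of code of your own. Each camera call takes 0.05 s, during which the arm holds its last target.

## Working session

There is one attempt and no reset: what is moved stays moved. The work goes in short steps, Python scripts to look and compute and a tool call to move; the robot and the scene stay as the last step left them, time stands still between calls to the robot, and variables do not carry over. Pictures are saved under pics/ and viewed, and the job is handed in when it is done.

Besides the shell and the picture viewer there is one more tool, called after "Emit:" in YAML: its name, and indented under it one key for each argument. apply_moves: Moves the arm, as the interface text tells. Its arguments: {"type":"object","properties":{"plan":{"type":"array","items":{"type":"object","properties":{"translation":{"type":"array","items":{"type":"number"}},"angular":{"type":"array","items":{"type":"number"}},"hand":{"type":"number"}}}}},"required":["plan"]}

```bash
ls; mkdir -p pics
python3 - <<'E'
from bench import ctrl
import cv2
print(ctrl.get_obs())
for n in("side","top"):
    c=ctrl.camera(n); cv2.imwrite(f"pics/{n}0.png",c["img"][:,:,::-1]); print({k:v for k,v in c.items() if k!="img"})
E
```

```text
pics
{'time_s': 0.0, 'q': array([-1.40230485e+00,  1.81528887e-01,  1.60799064e+00,  3.44420583e-06,
        1.35381049e+00, -2.06307373e-01]), 'dq': array([-0.00028828, -0.00103434,  0.00032773, -0.0004569 ,  0.00123574,
        0.00080616]), 'joint_efforts': array([-1.51277691e-03, -4.44867182e+01, -3.51336193e+01, -3.16974056e-04,
        9.18114383e-03, -1.83439717e-06]), 'eef_pos': array([ 0.21041891, -0.53452912,  0.23039938]), 'eef_rot': array([-8.68497669e-04,  9.82491755e-01,  1.86304045e-01,  1.81051666e-05]), 'wrist_force': array([-0.37528429, -0.18516051, -0.20139456]), 'torque': array([0.03736985, 0.00873143, 0.0364585 ]), 'opening': 0.996278169929472}
{'K': array([[446.4183218 ,   0.        , 323.21191196],
       [  0.        , 446.4183218 , 242.51043707],
       [  0.        ,   0.        ,   1.        ]]), 'eye': array([ 0.38195345, -0.71897587,  0.55097192]), 'orientation': array([ 0.8603806 ,  0.48372391, -0.08323101, -0.13721882])}
{'K': array([[571.05751467,   0.        , 315.91376507],
       [  0.        , 571.05751467, 243.42374553],
       [  0.        ,   0.        ,   1.        ]]), 'eye': array([0.4698344 , 0.01338498, 1.15952899]), 'orientation': array([ 0.70902814,  0.05549432, -0.06156301, -0.70029242])}
```

View pics/side0.png

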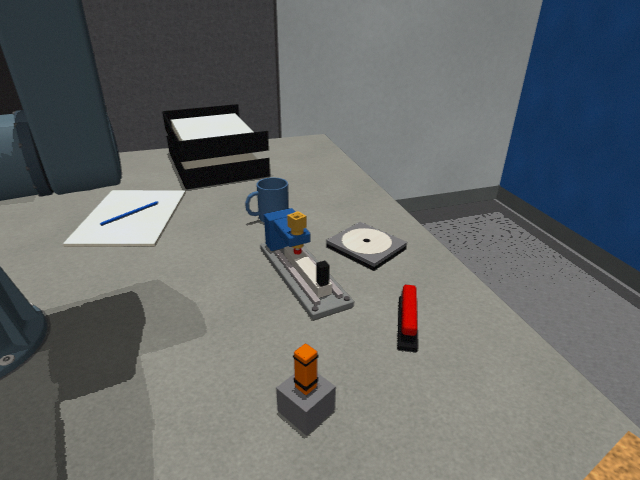

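View pics/top0.png

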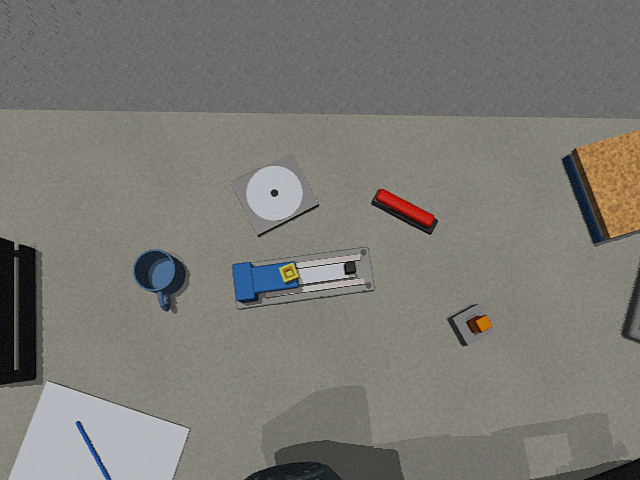

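The top view has +x up and +y left. The press is at about (300,275), its screw head at (289,272) and the post at (350,268). The driver is at (480,323), the mug at (158,272). Next I zoom in.

```bash
cat > h.py <<'E'
import numpy as np, cv2
from scipy.spatial.transform import Rotation as R
from bench import ctrl
def rot(q): q=np.asarray(q); return R.from_quat([q[1],q[2],q[3],q[0]])
def proj(c,P):
    p=rot(c["orientation"]).inv().apply(np.atleast_2d(P)-c["eye"]); K=c["K"]
    return np.c_[K[0,2]+K[0,0]*p[:,0]/-p[:,2], K[1,2]+K[1,1]*(-p[:,1])/-p[:,2]]
def ray(c,uv):
    K=c["K"]; d=np.array([(uv[0]-K[0,2])/K[0,0],-(uv[1]-K[1,2])/K[1,1],-1.]); d=rot(c["orientation"]).apply(d); return d/np.linalg.norm(d)
def plane(c,uv,z): d=ray(c,uv); return c["eye"]+d*(z-c["eye"][2])/d[2]
def tri(c1,u1,c2,u2):
    A=np.zeros((3,3));b=np.zeros(3);
    for c,u in((c1,u1),(c2,u2)):
        d=ray(c,u);M=np.eye(3)-np.outer(d,d);A+=M;b+=M@c["eye"]
    X=np.linalg.solve(A,b)
    g=[np.linalg.norm((np.eye(3)-np.outer(ray(c,u),ray(c,u)))@(X-c["eye"])) for c,u in((c1,u1),(c2,u2))]
    return X,np.round(np.array(g)*1e3,1)
def crop(c,x0,y0,x1,y1,s,fn): cv2.imwrite(fn,cv2.resize(c["img"][y0:y1,x0:x1,::-1],None,fx=s,fy=s,interpolation=cv2.INTER_CUBIC))
def tcp(): 
    o=ctrl.get_obs(); return o["eef_pos"],rot(o["eef_rot"]),o
E
python3 - <<'E'
from h import *
import pickle
t=ctrl.camera("top"); s=ctrl.camera("side"); pickle.dump((t,s),open("c0.pkl","wb"))
a=np.zeros((600,800,3),np.uint8)
def cr(c,x0,y0,w,h,k): return cv2.resize(c["img"][y0:y0+h,x0:x0+w,::-1],None,fx=k,fy=k,interpolation=cv2.INTER_CUBIC)
a[:300,:800]=cr(t,225,240,160,60,5)
a[300:600,:400]=cr(t,440,290,80,60,5)
a[300:600,400:800]=cr(s,270,340,80,60,5)
cv2.imwrite("pics/z1.png",a)
cv2.imwrite("pics/z2.png",cr(s,255,200,120,120,5))
E
```

```text
(no output)
```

View pics/z1.png

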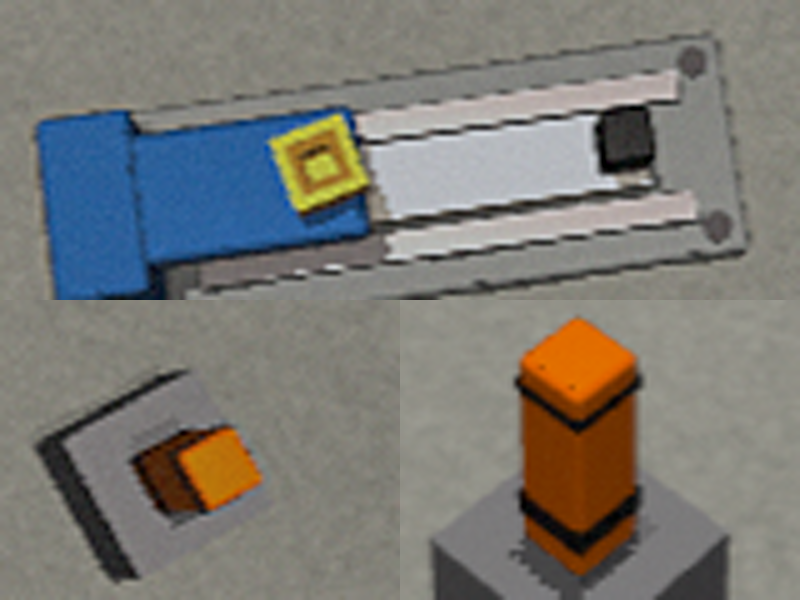

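View pics/z2.png

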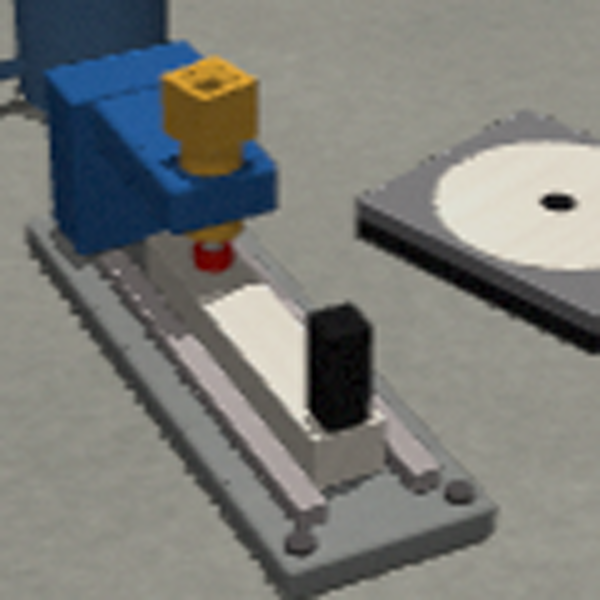

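```bash
cat > m.py <<'E'
from h import *
def blob(c,box,lo,hi,fill=True):
    x0,y0,x1,y1=box; im=cv2.cvtColor(c["img"][y0:y1,x0:x1],cv2.COLOR_RGB2HSV)
    im=cv2.resize(im,None,fx=4,fy=4,interpolation=cv2.INTER_NEAREST)
    m=cv2.inRange(im,np.array(lo),np.array(hi))
    cs,_=cv2.findContours(m,cv2.RETR_EXTERNAL,cv2.CHAIN_APPROX_NONE)
    k=max(cs,key=cv2.contourArea); 
    off=np.array([x0,y0])
    M=cv2.moments(k); cen=np.array([M["m10"],M["m01"]])/M["m00"]
    f=lambda p:(np.asarray(p)+.5)/4-.5+off
    bx=cv2.boxPoints(cv2.minAreaRect(k))
    return f(cen),f(bx),cv2.contourArea(k)/16
def face(c,bx,z,name):
    P=np.array([plane(c,p,z) for p in bx]); e=P[1]-P[0];e2=P[2]-P[1]
    print(name,"centre",P.mean(0).round(4),"sides",np.linalg.norm(e).round(4),np.linalg.norm(e2).round(4),"yaw",np.degrees(np.arctan2(e[1],e[0])).round(1),np.degrees(np.arctan2(e2[1],e2[0])).round(1)); return P
E
python3 - <<'E'
from m import *
import pickle
t,s=pickle.load(open("c0.pkl","rb"))
hs=cv2.cvtColor(t["img"],cv2.COLOR_RGB2HSV)
print("orange",hs[323,484],hs[326,470],"brass",hs[266,290],hs[272,281],hs[272,289],"post",hs[267,350],"alu",hs[275,320])
hh=cv2.cvtColor(s["img"],cv2.COLOR_RGB2HSV); print("side or",hh[352,306],hh[370,300],hh[370,312],"brass",hh[214,292],hh[225,292],hh[222,305])
cen,bx,a=blob(t,(455,300,500,350),(5,150,190),(20,255,255)); face(t,bx,.12,"driver top");print(cen,a)
cs,bs,a2=blob(s,(285,335,330,400),(5,150,235),(20,255,255));print(cs,bs,a2)
print(tri(t,cen,s,cs))
cen,bx,a=blob(t,(275,255,305,290),(20,100,100),(35,255,255)); face(t,bx,.131,"head");print(cen,a)
cs,bs,a2=blob(s,(280,205,312,240),(15,100,225),(35,255,255));print(cs,bs,a2)
print(tri(t,cen,s,cs))
cen,bx,a=blob(t,(335,255,365,290),(0,0,0),(180,255,60)); face(t,bx,.085,"post");print(cen,bx,a)
E
```

```text
orange [ 18 241 185] [ 13 209  56] brass [ 21 193 147] [ 30 183 195] [ 30 172 185] post [ 8 19 53] alu [105  11 190]
side or [ 15 255 227] [ 13 255 118] [ 13 255 110] brass [ 19 190 177] [ 19 185 102] [ 20 196 104]
driver top centre [ 0.5018 -0.2998  0.12  ] sides 0.0221 0.023 yaw -60.5 -151.5
[483.47559987 323.06128405] 32.125Traceback (most recent call last):
  File "<stdin>", line 8, in <module>
  File "m.py", line 7, in blob
    k=max(cs,key=cv2.contourArea);
ValueError: max() iterable argument is empty
```

Run:
```python
from m import *
import pickle
t,s=pickle.load(open("c0.pkl","rb"))
cen,bx,a=blob(t,(455,300,500,350),(5,150,130),(25,255,255)); face(t,bx,.12,"driver top");print(cen,a)
cs,bs,a2=blob(s,(285,335,330,400),(5,150,165),(25,255,255));face(s,bs,.12,"driver top side");print(cs,bs.mean(0),a2)
print(tri(t,bx.mean(0),s,cs))
cen,bx,a=blob(t,(275,255,305,290),(15,100,90),(35,255,255)); face(t,bx,.131,"head");print(cen,bx.mean(0),a)
cs,bs,a2=blob(s,(280,205,312,240),(15,100,140),(35,255,255));print(cs,bs.mean(0),a2)
print(tri(t,bx.mean(0),s,cs))
cen,bx,a=blob(t,(335,255,365,290),(0,0,0),(180,255,75)); face(t,bx,.085,"post");print(cen,bx,a)
# press base edges
```

```text
driver top centre [ 0.5015 -0.2996  0.12  ] sides 0.0251 0.025 yaw -60.5 -151.5
[483.57080757 323.22670224] 156.65625
driver top side centre [ 0.5002 -0.3029  0.12  ] sides 0.0296 0.0265 yaw 29.5 -79.2
[305.03697183 351.59359106] [304.99999857 351.49999976] 213.0
(array([ 0.5012254 , -0.30041811,  0.11690009]), array([0.3, 0.3]))
head centre [0.5886 0.0542 0.131 ] sides 0.0297 0.0299 yaw -68.5 -158.6
[288.57607379 272.163748  ] [288.67123401 272.12328708] 227.96875
[296.54647718 215.23496715] [296.55000114 215.15000045] 88.78125
(array([0.58833604, 0.05429887, 0.13081768]), array([0.3, 0.3]))
post centre [ 0.6042 -0.0561  0.085 ] sides 0.029 0.0262 yaw -82.1 -172.9
[349.37681603 267.35280001] [[339.53269434 261.63653946]
 [354.64038658 259.74807739]
 [356.34423256 273.37884521]
 [341.23653984 275.26730728]] 140.53125
```

Run:
```python
from m import *
import pickle
t,s=pickle.load(open("c0.pkl","rb"))
hs=cv2.cvtColor(t["img"],cv2.COLOR_RGB2HSV)
for y in range(255,295): print(y,hs[y,315],hs[y,335],end=' | ') if y%1==0 else 0
f=lambda p:np.array(p)/5+[225,240]-0.4
def d(a,b,z):
    A=plane(t,f(a),z);B=plane(t,f(b),z);v=B-A;print(A.round(4),B.round(4),np.linalg.norm(v).round(4),np.degrees(np.arctan2(v[1],v[0])).round(2))
print()
d((135,110),(715,37),.012); d((290,300),(748,250),.012)
d((715,37),(748,250),.012)
d((358,117),(675,73),.025); d((390,258),(695,217),.025)
d((365,150),(600,115),.04); d((390,215),(610,185),.04)
d((605,107),(652,104),.085);d((652,104),(655,165),.085)
```

```text
255 [ 20  11 135] [ 30   6 126] | 256 [ 30   9 135] [ 26  14 126] | 257 [ 30   6 131] [  5  10 155] | 258 [ 23   8 132] [ 12  25 185] | 259 [ 15   4 129] [  4  20 183] | 260 [ 14  15 186] [ 11  23 185] | 261 [ 11  15 185] [  3  15 190] | 262 [  7  13 181] [ 60   1 189] | 263 [ 15   6 184] [38 33 31] | 264 [ 10   8 186] [104  16 210] | 265 [ 90   1 191] [113  16 195] | 266 [10 16 48] [113  11 190] | 267 [107  11 205] [107  12 189] | 268 [105  13 191] [100   8 188] | 269 [109  11 188] [107  12 191] | 270 [108  13 191] [109  11 191] | 271 [105   8 187] [120   7 190] | 272 [116   9 190] [117  12 190] | 273 [111  10 186] [107  12 195] | 274 [105  11 192] [110  12 189] | 275 [110  12 190] [103  12 190] | 276 [107   9 189] [102  13 189] | 277 [ 94  11 187] [109  14 195] | 278 [105  13 192] [109  10 198] | 279 [107  12 191] [ 18  35 109] | 280 [111  13 201] [ 9 30 59] | 281 [104  16 206] [ 50  15 102] | 282 [19 49 57] [173   5 195] | 283 [150   4  67] [  6  22 188] | 284 [35 20 77] [ 10  17 183] | 285 [ 10   8 199] [  4  11 182] | 286 [  7  12 186] [ 12   7 187] | 287 [ 18   7 185] [  0   1 184] | 288 [ 45   5 190] [18 24 54] | 289 [ 60   5 194] [ 30   4 141] | 290 [ 14  27 105] [ 20   6 134] | 291 [ 0  4 72] [ 30   9 135] | 292 [ 21  12 144] [ 40   6 138] | 293 [ 48   9 136] [ 30   7 139] | 294 [ 40   6 132] [ 23   8 129] | 
[0.6228 0.1344 0.012 ] [ 0.6558 -0.1007  0.012 ] 0.2374 -82.0
[0.5469 0.07   0.012 ] [ 0.5692 -0.1138  0.012 ] 0.1851 -83.07
[ 0.6558 -0.1007  0.012 ] [ 0.5692 -0.1138  0.012 ] 0.0876 -171.47
[0.6194 0.0437 0.025 ] [ 0.6389 -0.0833  0.025 ] 0.1285 -81.29
[0.5631 0.03   0.025 ] [ 0.581  -0.0912  0.025 ] 0.1226 -81.63
[0.6043 0.0403 0.04  ] [ 0.6195 -0.0523  0.04  ] 0.0939 -80.74
[0.5788 0.0301 0.04  ] [ 0.5917 -0.0564  0.04  ] 0.0874 -81.49
[ 0.6165 -0.0516  0.085 ] [ 0.6179 -0.0694  0.085 ] 0.0179 -85.58
[ 0.6179 -0.0694  0.085 ] [ 0.5946 -0.0706  0.085 ] 0.0233 -177.19
```

Run:
```python
from m import *
import pickle
t,s=pickle.load(open("c0.pkl","rb"))
g=cv2.cvtColor(t["img"],cv2.COLOR_RGB2GRAY).astype(float)
U=[];L=[]
for x in range(303,343):
    yc=int(round(273-0.155*(x-320)))
    col=g[:,x]
    y=yc
    while col[y]>130:y-=1
    U.append((x,y+(130-col[y])/(col[y+1]-col[y])))
    y=yc
    while col[y]>130:y+=1
    L.append((x,y-(130-col[y])/(col[y-1]-col[y])))
for E in(U,L):
    p=np.polyfit(*np.array(E).T,1); r=np.polyval(p,np.array(E)[:,0])-np.array(E)[:,1];print(p,r.std())
    A=plane(t,(303,np.polyval(p,303)),.04);B=plane(t,(342,np.polyval(p,342)),.04);v=A-B;print(A.round(4),B.round(4),np.degrees(np.arctan2(v[1],v[0])).round(2))
```

```text
[-1.37725687e-01  3.09698415e+02] 0.1969190742697178
[0.6077 0.0297 0.04  ] [ 0.6194 -0.0472  0.04  ] 98.63
[-1.38365967e-01  3.25233164e+02] 0.18312711679453433
[0.5774 0.0293 0.04  ] [ 0.589  -0.0473  0.04  ] 98.62
```

```bash
cat >> h.py <<'E'
def psi():
    p,r,o=tcp(); x=r.apply([1,0,0]); return np.degrees(np.arctan2(x[1],x[0]))
def show(pre=""):
    p,r,o=tcp(); z=r.apply([0,0,1]); print(pre,"t",round(o["time_s"],2),"p",p.round(4),"psi",round(psi(),2),"tilt",z[:2].round(4),"F",o["wrist_force"].round(2),"T",o["torque"].round(3),"open",round(o["opening"]*85.4,1),"q6",round(o["q"][5],2),"q1",round(o["q"][0],2))
def sug(target,ps,n,dpsi=None):
    p,r,o=tcp(); p0=psi(); d=(ps-p0+180)%360-180 if dpsi is None else dpsi
    a=np.radians(d)/n; t=np.radians(p0)
    f=lambda th:np.array([[np.cos(th),np.sin(th)],[np.sin(th),-np.cos(th)]])
    M=sum(f(t+k*a) for k in range(n)); dd=np.array(target)-p
    xy=np.linalg.solve(M,dd[:2]); print(n,"rows translation",np.r_[xy,-dd[2]/n].round(4),"angular z",round(-a,4))
E
python3 - <<'E'
from h import *
show(); sug((.5013,-.3,.165),119,10)
E
```

```text
t 0.2 p [ 0.2105 -0.5347  0.2307] psi 21.47 tilt [-0.0002  0.0011] F [ 0.79  0.42 -0.09] T [-0.063  0.008  0.03 ] open 85.3 q6 -0.21 q1 -1.4
10 rows translation [0.0378 0.0188 0.0066] angular z -0.1702
```

Emit:
apply_moves:
  plan:
    - {"translation":[0.0378,0.0188,0.0066],"angular":[0,0,-0.17],"hand":0.085}
    - {"translation":[0.0378,0.0188,0.0066],"angular":[0,0,-0.17],"hand":0.085}
    - {"translation":[0.0378,0.0188,0.0066],"angular":[0,0,-0.17],"hand":0.085}
    - {"translation":[0.0378,0.0188,0.0066],"angular":[0,0,-0.17],"hand":0.085}
    - {"translation":[0.0378,0.0188,0.0066],"angular":[0,0,-0.17],"hand":0.085}
    - {"translation":[0.0378,0.0188,0.0066],"angular":[0,0,-0.17],"hand":0.085}
    - {"translation":[0.0378,0.0188,0.0066],"angular":[0,0,-0.17],"hand":0.06}
    - {"translation":[0.0378,0.0188,0.0066],"angular":[0,0,-0.17],"hand":0.06}
    - {"translation":[0.0378,0.0188,0.0066],"angular":[0,0,-0.17],"hand":0.06}
    - {"translation":[0.0378,0.0188,0.0066],"angular":[0,0,-0.17],"hand":0.06}

```text
time_s: 1.45
eef_pos: [0.5019, -0.2993, 0.1648]
eef_rot: [-0.0, 0.506, 0.863, 0.0]
wrist_force: [1.0, 0.3, 0.4]
opening: 0.703
```

Run:
```python
from h import *
s=ctrl.camera("side"); crop(s,200,250,400,450,3,"pics/s1.png")
show(); sug((.5013,-.3,.165),119,1);sug((.5013,-.3,.073),119,4)
```

```text
t 1.5 p [ 0.5016 -0.2936  0.1634] psi 119.76 tilt [-0.0021  0.0051] F [ 1.4   3.75 -1.59] T [ 0.103 -0.03   0.001] open 59.7 q6 -1.26 q1 -0.74
1 rows translation [-0.0054 -0.0034 -0.0016] angular z 0.0133
4 rows translation [-0.0014 -0.0008  0.0226] angular z 0.0033
```

View pics/s1.png

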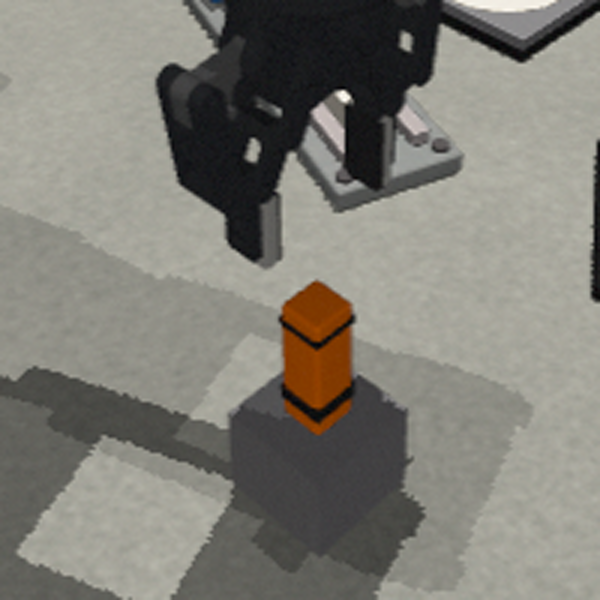

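Emit:
apply_moves:
  plan:
    - {"translation":[0,0,0],"angular":[0,0,0.0],"hand":0.06}
    - {"translation":[0,0,0],"angular":[0,0,0],"hand":0.06}

```text
time_s: 1.75
eef_pos: [0.5015, -0.3017, 0.1657]
eef_rot: [0.0, 0.509, 0.861, -0.0]
wrist_force: [0.4, 0.1, 0.6]
opening: 0.704
```

Run:
```python
from h import *
show(); sug((.5013,-.3,.165),119,1);sug((.5013,-.3,.073),119,4)
```

```text
t 1.75 p [ 0.5015 -0.3017  0.1657] psi 118.78 tilt [ 0.0005 -0.0009] F [0.45 0.08 0.6 ] T [ 0.008  0.044 -0.031] open 60.1 q6 -1.25 q1 -0.74
1 rows translation [0.0016 0.0006 0.0007] angular z -0.0039
4 rows translation [0.0004 0.0002 0.0232] angular z -0.001
```

Emit:
apply_moves:
  plan:
    - {"translation":[0.0004,0.0002,0.023],"angular":[0,0,0.0],"hand":0.06}
    - {"translation":[0.0004,0.0002,0.023],"angular":[0,0,0],"hand":0.06}
    - {"translation":[0.0004,0.0002,0.023],"angular":[0,0,0],"hand":0.06}
    - {"translation":[0.0004,0.0002,0.022],"angular":[0,0,0],"hand":0.06}
    - {"translation":[0,0,0],"angular":[0,0,0],"hand":0.015}
    - {"translation":[0,0,0],"angular":[0,0,0],"hand":0.015}
    - {"translation":[0,0,0],"angular":[0,0,0],"hand":0.015}
    - {"translation":[0,0,0],"angular":[0,0,0],"hand":0.015}

```text
time_s: 2.75
eef_pos: [0.5017, -0.2994, 0.0752]
eef_rot: [0.001, 0.509, 0.861, -0.0]
wrist_force: [-0.0, -1.2, 1.0]
opening: 0.274
```

Run:
```python
from h import *
show()
```

```text
t 2.75 p [ 0.5017 -0.2994  0.0752] psi 118.87 tilt [ 0.001  -0.0011] F [-0.02 -1.19  1.  ] T [-0.07   0.089  0.007] open 23.4 q6 -1.24 q1 -0.74
```

Emit:
apply_moves:
  plan:
    - {"translation":[0,0,-0.02],"angular":[0,0,0.0],"hand":0.015}
    - {"translation":[0,0,-0.03],"angular":[0,0,0],"hand":0.015}
    - {"translation":[0,0,-0.035],"angular":[0,0,0],"hand":0.015}
    - {"translation":[0,0,-0.035],"angular":[0,0,0],"hand":0.015}
    - {"translation":[0,0,-0.03],"angular":[0,0,0],"hand":0.015}
    - {"translation":[0,0,0],"angular":[0,0,0],"hand":0.015}

```text
time_s: 3.5
eef_pos: [0.5028, -0.2999, 0.2288]
eef_rot: [0.003, 0.508, 0.861, -0.001]
wrist_force: [0.6, 0.5, -0.8]
opening: 0.273
```

Run:
```python
from h import *
show(); sug((.5885,.0543,.225),111.5,9)
```

```text
t 3.5 p [ 0.5028 -0.2999  0.2288] psi 118.89 tilt [ 0.0053 -0.0047] F [ 0.61  0.52 -0.85] T [0.065 0.013 0.009] open 23.3 q6 -1.24 q1 -0.74
9 rows translation [0.0314 0.0256 0.0004] angular z 0.0143
```

Emit:
apply_moves:
  plan:
    - {"translation":[0.0314,0.0256,0],"angular":[0,0,0.014],"hand":0.015}
    - {"translation":[0.0314,0.0256,0],"angular":[0,0,0.014],"hand":0.015}
    - {"translation":[0.0314,0.0256,0],"angular":[0,0,0.014],"hand":0.015}
    - {"translation":[0.0314,0.0256,0],"angular":[0,0,0.014],"hand":0.015}
    - {"translation":[0.0314,0.0256,0],"angular":[0,0,0.014],"hand":0.015}
    - {"translation":[0.0314,0.0256,0],"angular":[0,0,0.014],"hand":0.015}
    - {"translation":[0.0314,0.0256,0],"angular":[0,0,0.014],"hand":0.015}
    - {"translation":[0.0314,0.0256,0],"angular":[0,0,0.014],"hand":0.015}
    - {"translation":[0.0314,0.0256,0.0],"angular":[0,0,0.014],"hand":0.015}
    - {"translation":[0,0,0],"angular":[0,0,0],"hand":0.015}

```text
time_s: 4.75
eef_pos: [0.5859, 0.0582, 0.2233]
eef_rot: [-0.001, 0.56, 0.828, -0.0]
wrist_force: [-0.6, -0.5, -1.0]
opening: 0.273
```

Emit:
apply_moves:
  plan:
    - {"translation":[0,0,0],"angular":[0,0,0],"hand":0.015}
    - {"translation":[0,0,0],"angular":[0,0,0],"hand":0.015}

```text
time_s: 5.0
eef_pos: [0.5861, 0.0544, 0.224]
eef_rot: [-0.0, 0.562, 0.827, -0.0]
wrist_force: [0.3, -0.4, -1.4]
opening: 0.274
```

Run:
```python
from h import *
show(); sug((.5885,.0543,.225),111.5,1)
s=ctrl.camera("side"); show(); crop(s,245,145,345,245,6,"pics/s2.png")
p,r,o=tcp()
tip=p-np.array([0,0,.0702]); print("pred tip",tip, proj(s,tip), (proj(s,tip)-[245,145])*6)
```

```text
t 5.0 p [0.5861 0.0544 0.224 ] psi 111.59 tilt [-0.0008 -0.0002] F [ 0.31 -0.39 -1.4 ] T [-0.02  -0.003 -0.009] open 23.4 q6 -0.49 q1 -0.11
1 rows translation [-0.001   0.0022 -0.001 ] angular z 0.0016
 t 5.05 p [0.5863 0.0544 0.2241] psi 111.58 tilt [-0.0005 -0.0001] F [-0.23  0.28 -1.31] T [-0.029 -0.     0.037] open 23.3 q6 -0.49 q1 -0.11
pred tip [0.58625302 0.05436607 0.1539061 ] [[295.43977149 205.05232842]] [[302.63862896 360.31397052]]
```

View pics/s2.png

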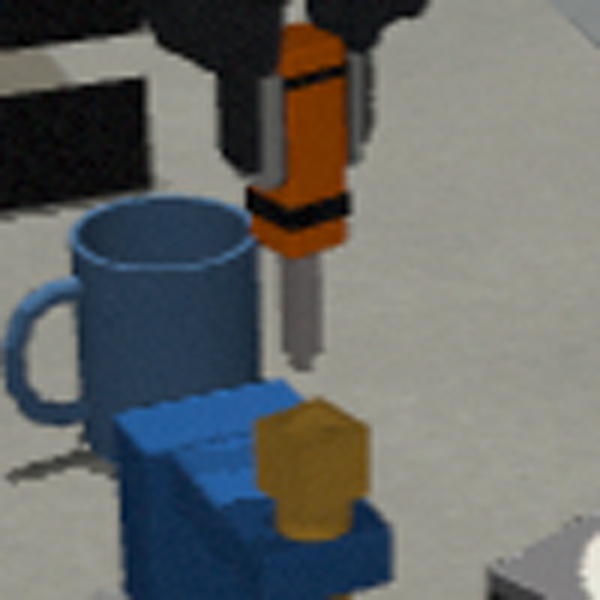

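Emit:
apply_moves:
  plan:
    - {"translation":[-0.001,0.0022,0.006],"angular":[0,0,0.0],"hand":0.015}
    - {"translation":[0,0,0.01],"angular":[0,0,0],"hand":0.015}
    - {"translation":[0,0,0.006],"angular":[0,0,0],"hand":0.015}
    - {"translation":[0,0,0.003],"angular":[0,0,0],"hand":0.015}
    - {"translation":[0,0,0],"angular":[0,0,0],"hand":0.015}

```text
time_s: 5.68
eef_pos: [0.5888, 0.0553, 0.1989]
eef_rot: [-0.0, 0.562, 0.827, -0.0]
wrist_force: [0.3, 0.1, -1.1]
opening: 0.271
```

Run:
```python
from h import *
show()
s=ctrl.camera("side"); show(); crop(s,245,145,345,245,6,"pics/s3.png")
t=ctrl.camera("top"); crop(t,240,220,340,320,6,"pics/t3.png")
```

```text
t 5.67 p [0.5888 0.0553 0.1989] psi 111.66 tilt [-0.0006  0.0001] F [ 0.29  0.12 -1.06] T [0.065 0.003 0.092] open 23.1 q6 -0.48 q1 -0.11
 t 5.72 p [0.589  0.0553 0.1993] psi 111.66 tilt [ 0. -0.] F [-0.05  0.53 -0.33] T [-0.044  0.043  0.004] open 23.7 q6 -0.48 q1 -0.11
```

View pics/s3.png

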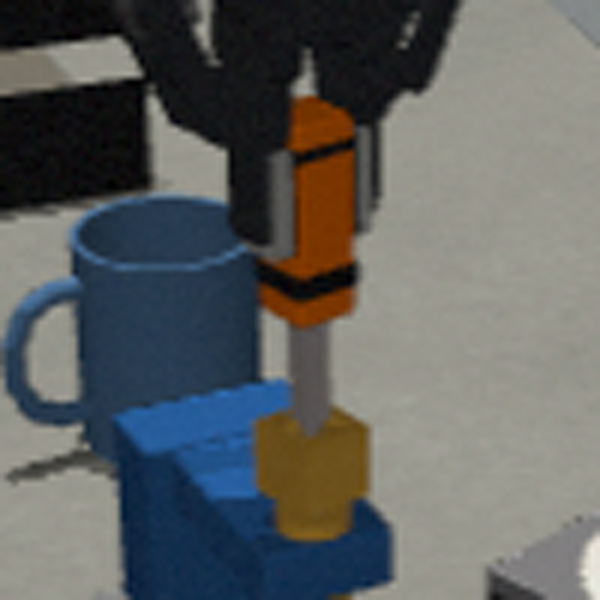

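Emit:
apply_moves:
  plan:
    - {"translation":[-0.0005,-0.0003,0.003],"angular":[0,0,0.0],"hand":0.015}
    - {"translation":[0,0,0.003],"angular":[0,0,0],"hand":0.015}
    - {"translation":[0,0,0],"angular":[0,0,0],"hand":0.015}

```text
time_s: 6.15
eef_pos: [0.5888, 0.055, 0.193]
eef_rot: [-0.0, 0.562, 0.827, 0.0]
wrist_force: [-0.3, 1.4, -2.7]
opening: 0.276
```

Run:
```python
from h import *
show()
```

```text
t 6.15 p [0.5888 0.055  0.193 ] psi 111.66 tilt [-0.0001  0.0005] F [-0.31  1.37 -2.68] T [ 0.379 -0.126  0.037] open 23.6 q6 -0.49 q1 -0.11
```

Emit:
apply_moves:
  plan:
    - {"translation":[0.0007,0.0001,0.001],"angular":[0,0,0.0],"hand":0.015}
    - {"translation":[0,0,0.003],"angular":[0,0,0],"hand":0.015}
    - {"translation":[0,0,0],"angular":[0,0,0],"hand":0.015}

```text
time_s: 6.52
eef_pos: [0.5887, 0.0553, 0.189]
eef_rot: [-0.0, 0.562, 0.827, -0.0]
wrist_force: [0.4, -0.2, -1.1]
opening: 0.273
```

Run:
```python
from h import *
show()
```

```text
t 6.53 p [0.5887 0.0553 0.189 ] psi 111.66 tilt [-0.0001 -0.0001] F [ 0.45 -0.25 -1.15] T [ 0.139 -0.226  0.035] open 23.3 q6 -0.48 q1 -0.11
```

Emit:
apply_moves:
  plan:
    - {"translation":[0,0,0.002],"angular":[0,0,0.0],"hand":0.015}
    - {"translation":[0,0,0.002],"angular":[0,0,0],"hand":0.015}
    - {"translation":[0,0,0],"angular":[0,0,0],"hand":0.015}

```text
time_s: 6.9
eef_pos: [0.5887, 0.0553, 0.1851]
eef_rot: [-0.0, 0.562, 0.827, -0.0]
wrist_force: [0.4, -0.2, -1.1]
opening: 0.272
```

Run:
```python
from h import *
show()
s=ctrl.camera("side"); show(); crop(s,245,145,345,245,6,"pics/s4.png")
```

```text
t 6.9 p [0.5887 0.0553 0.1851] psi 111.66 tilt [-0.0001  0.    ] F [ 0.36 -0.21 -1.12] T [ 0.073 -0.203 -0.05 ] open 23.2 q6 -0.48 q1 -0.11
 t 6.95 p [0.5887 0.0554 0.1851] psi 111.66 tilt [-0.  0.] F [ 1.52 -0.1  -2.17] T [ 0.115 -0.181  0.024] open 23.4 q6 -0.48 q1 -0.11
```

View pics/s4.png

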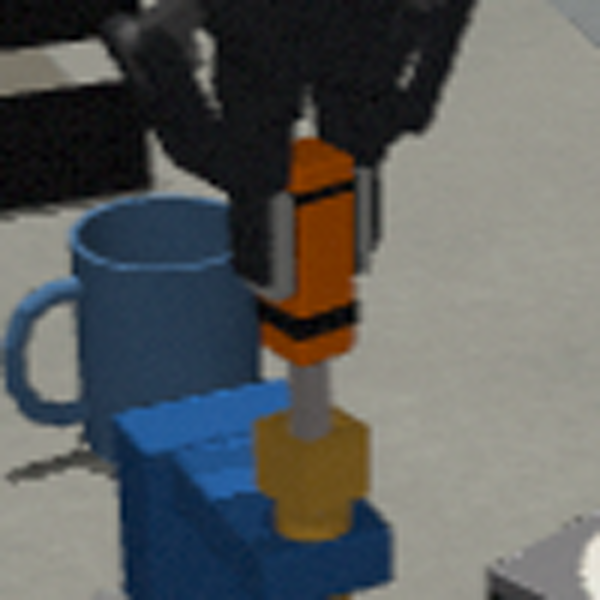

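Emit:
apply_moves:
  plan:
    - {"translation":[0,0,0.0001],"angular":[0,0,0.1],"hand":0.015}
    - {"translation":[0,0,0.0002],"angular":[0,0,0.1],"hand":0.015}
    - {"translation":[0,0,0.0002],"angular":[0,0,0.1],"hand":0.015}
    - {"translation":[0,0,0.0002],"angular":[0,0,0.1],"hand":0.015}

```text
time_s: 7.45
eef_pos: [0.589, 0.056, 0.1848]
eef_rot: [-0.0, 0.716, 0.698, 0.001]
wrist_force: [1.3, 1.6, -1.0]
opening: 0.272
```

Emit:
apply_moves:
  plan:
    - {"translation":[0,0,0.0002],"angular":[0,0,0.1],"hand":0.015}
    - {"translation":[0,0,0.0002],"angular":[0,0,0.1],"hand":0.015}
    - {"translation":[0,0,0.0002],"angular":[0,0,0.1],"hand":0.015}
    - {"translation":[0,0,0.0002],"angular":[0,0,0.1],"hand":0.015}
    - {"translation":[0,0,0],"angular":[0,0,0],"hand":0.015}

```text
time_s: 8.07
eef_pos: [0.5889, 0.056, 0.1838]
eef_rot: [-0.0, 0.839, 0.544, 0.001]
wrist_force: [2.5, 3.3, -2.1]
opening: 0.273
```

Run:
```python
from h import *
show()
s=ctrl.camera("side"); show(); crop(s,245,145,345,245,6,"pics/s5.png")
```

```text
t 8.07 p [0.5889 0.056  0.1838] psi 65.88 tilt [0.0006 0.001 ] F [ 2.47  3.34 -2.09] T [ 0.708 -0.552  0.038] open 23.3 q6 0.31 q1 -0.11
 t 8.12 p [0.5889 0.0559 0.1838] psi 65.94 tilt [0.0006 0.001 ] F [ 2.62  2.51 -2.56] T [ 0.767 -0.556  0.067] open 23.3 q6 0.31 q1 -0.11
```

View pics/s5.png

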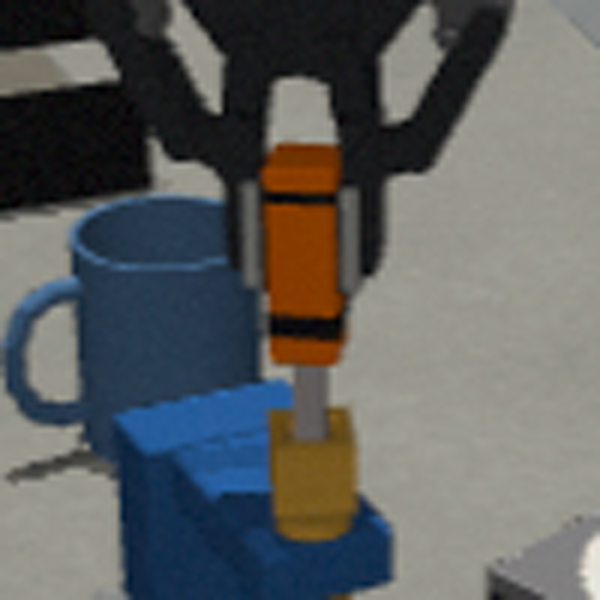

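Emit:
apply_moves:
  plan:
    - {"translation":[0,0,0],"angular":[0,0,0],"hand":0.05}
    - {"translation":[0,0,0],"angular":[0,0,0],"hand":0.05}
    - {"translation":[0,0,-0.02],"angular":[0,0,0],"hand":0.05}
    - {"translation":[0,0,-0.036],"angular":[0,0,0],"hand":0.05}

```text
time_s: 8.62
eef_pos: [0.5874, 0.0551, 0.2388]
eef_rot: [-0.001, 0.839, 0.543, -0.002]
wrist_force: [1.5, 0.5, 0.3]
opening: 0.585
```

Run:
```python
from h import *
show(); sug((.6063,-.061,.24),8.6,6)
```

```text
t 8.62 p [0.5874 0.0551 0.2388] psi 65.84 tilt [-0.0041 -0.0001] F [1.5  0.47 0.33] T [-0.006  0.015  0.005] open 50.0 q6 0.31 q1 -0.11
6 rows translation [-0.011   0.0172 -0.0002] angular z 0.1665
```

Emit:
apply_moves:
  plan:
    - {"translation":[-0.011,0.0172,0],"angular":[0,0,0.1665],"hand":0.05}
    - {"translation":[-0.011,0.0172,0],"angular":[0,0,0.1665],"hand":0.05}
    - {"translation":[-0.011,0.0172,0],"angular":[0,0,0.1665],"hand":0.05}
    - {"translation":[-0.011,0.0172,0],"angular":[0,0,0.1665],"hand":0.05}
    - {"translation":[-0.011,0.0172,0.01],"angular":[0,0,0.1665],"hand":0.05}
    - {"translation":[-0.011,0.0172,0.03],"angular":[0,0,0.1665],"hand":0.05}
    - {"translation":[0,0,0.04],"angular":[0,0,0],"hand":0.05}
    - {"translation":[0,0,0.04],"angular":[0,0,0],"hand":0.05}
    - {"translation":[0,0,0],"angular":[0,0,0],"hand":0.05}
    - {"translation":[0,0,0],"angular":[0,0,0],"hand":0.05}

```text
time_s: 9.88
eef_pos: [0.6088, -0.061, 0.1214]
eef_rot: [0.0, 0.997, 0.075, 0.001]
wrist_force: [0.8, -0.5, 0.3]
opening: 0.585
```

Run:
```python
from h import *
show(); sug((.6063,-.061,.05),8.6,3)
s=ctrl.camera("side");  crop(s,235,145,385,295,4,"pics/s6.png")
```

```text
t 9.88 p [ 0.6088 -0.061   0.1214] psi 8.6 tilt [ 0.0017 -0.0007] F [ 0.82 -0.5   0.3 ] T [ 0.046  0.06  -0.01 ] open 49.9 q6 1.13 q1 -0.29
3 rows translation [-0.0008 -0.0001  0.0238] angular z -0.0
```

View pics/s6.png

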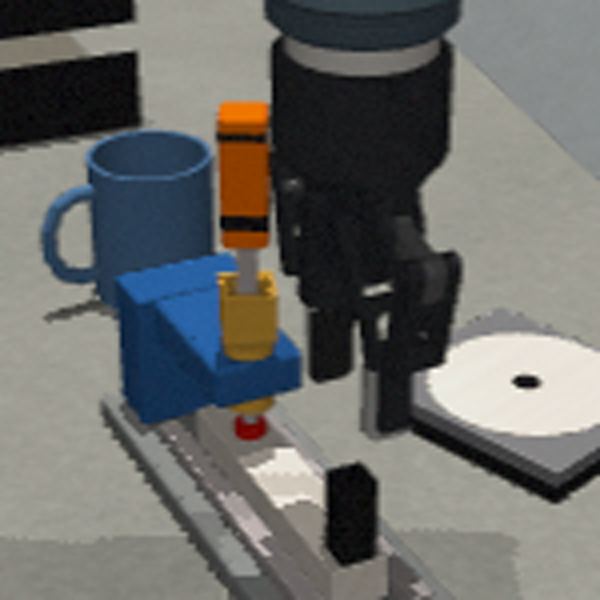

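Emit:
apply_moves:
  plan:
    - {"translation":[-0.0008,0,0.024],"angular":[0,0,0],"hand":0.05}
    - {"translation":[-0.0008,0,0.024],"angular":[0,0,0],"hand":0.05}
    - {"translation":[-0.0008,0,0.022],"angular":[0,0,0],"hand":0.05}
    - {"translation":[0,0,0],"angular":[0,0,0],"hand":0.015}
    - {"translation":[0,0,0],"angular":[0,0,0],"hand":0.015}
    - {"translation":[0,0,0],"angular":[0,0,0],"hand":0.015}
    - {"translation":[0,0,0],"angular":[0,0,0],"hand":0.015}

```text
time_s: 10.8
eef_pos: [0.6069, -0.0614, 0.0517]
eef_rot: [0.001, 0.997, 0.075, 0.002]
wrist_force: [-0.2, 0.2, 6.8]
opening: 0.223
```

Run:
```python
from h import *
show(); s=ctrl.camera("side");  crop(s,235,145,385,295,4,"pics/s7.png"); show()
```

```text
t 10.8 p [ 0.6069 -0.0614  0.0517] psi 8.58 tilt [ 0.0032 -0.001 ] F [-0.2   0.17  6.84] T [0.058 0.058 0.021] open 19.0 q6 1.13 q1 -0.3
 t 10.85 p [ 0.6069 -0.0615  0.0517] psi 8.58 tilt [ 0.0032 -0.001 ] F [-0.63  0.41  6.05] T [0.066 0.094 0.015] open 19.3 q6 1.13 q1 -0.3
```

View pics/s7.png

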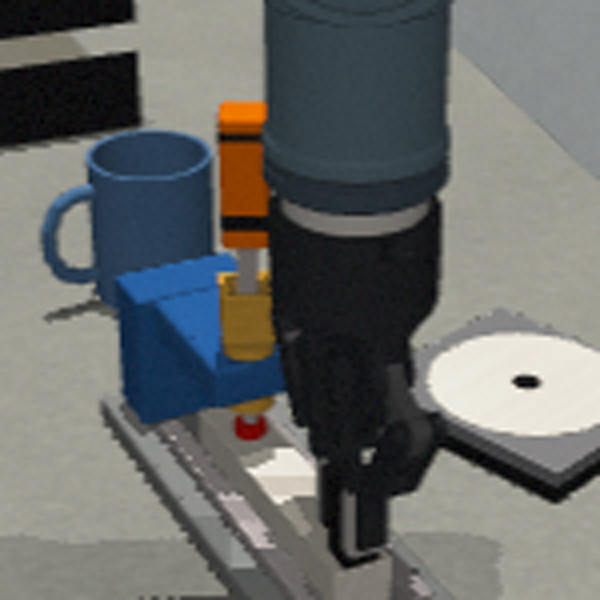

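Emit:
apply_moves:
  plan:
    - {"translation":[0,0,-0.0005],"angular":[0,0,0],"hand":0.015}
    - {"translation":[0,0,0],"angular":[0,0,0],"hand":0.015}

```text
time_s: 11.1
eef_pos: [0.6069, -0.0615, 0.0518]
eef_rot: [0.001, 0.997, 0.075, 0.002]
wrist_force: [1.9, -1.3, 6.4]
opening: 0.226
```

Run:
```python
from h import *
show()
```

```text
t 11.1 p [ 0.6069 -0.0615  0.0518] psi 8.58 tilt [ 0.0032 -0.0009] F [ 1.91 -1.28  6.39] T [ 0.024 -0.187  0.036] open 19.3 q6 1.13 q1 -0.3
```

Emit:
apply_moves:
  plan:
    - {"translation":[0,0,-0.0015],"angular":[0,0,0],"hand":0.015}
    - {"translation":[0,0,0],"angular":[0,0,0],"hand":0.015}

```text
time_s: 11.35
eef_pos: [0.6053, -0.061, 0.0518]
eef_rot: [-0.0, 0.997, 0.075, -0.0]
wrist_force: [-0.6, -0.7, 3.1]
opening: 0.224
```

Run:
```python
from h import *
show()
```

```text
t 11.35 p [ 0.6053 -0.061   0.0518] psi 8.59 tilt [-0.0004  0.    ] F [-0.58 -0.73  3.12] T [-0.068  0.013 -0.038] open 19.2 q6 1.13 q1 -0.3
```

Emit:
apply_moves:
  plan:
    - {"translation":[0,0,-0.0013],"angular":[0,0,0],"hand":0.015}
    - {"translation":[0,0,0],"angular":[0,0,0],"hand":0.015}

```text
time_s: 11.6
eef_pos: [0.6047, -0.0608, 0.0523]
eef_rot: [-0.0, 0.997, 0.075, -0.001]
wrist_force: [-0.6, 0.0, -2.3]
opening: 0.22
```

Run:
```python
from h import *
show()
```

```text
t 11.6 p [ 0.6047 -0.0608  0.0523] psi 8.59 tilt [-0.0017  0.0005] F [-0.63  0.04 -2.32] T [-0.133 -0.048 -0.003] open 18.8 q6 1.13 q1 -0.3
```

Emit:
apply_moves:
  plan:
    - {"translation":[0,0.0025,0.0003],"angular":[0,0,0],"hand":0.015}
    - {"translation":[0,0.0025,0],"angular":[0,0,0],"hand":0.015}

```text
time_s: 11.85
eef_pos: [0.606, -0.0661, 0.0525]
eef_rot: [-0.0, 0.997, 0.075, -0.0]
wrist_force: [-0.5, -0.4, -3.3]
opening: 0.228
```

Emit:
apply_moves:
  plan:
    - {"translation":[0,0.0025,0],"angular":[0,0,0],"hand":0.015}

```text
time_s: 11.98
eef_pos: [0.6066, -0.0687, 0.0527]
eef_rot: [-0.0, 0.997, 0.075, -0.0]
wrist_force: [0.2, -0.0, -2.1]
opening: 0.232
```

Emit:
apply_moves:
  plan:
    - {"translation":[0,0.0025,0],"angular":[0,0,0],"hand":0.015}

```text
time_s: 12.1
eef_pos: [0.607, -0.0712, 0.0528]
eef_rot: [0.0, 0.997, 0.075, 0.0]
wrist_force: [0.2, -0.3, -1.9]
opening: 0.222
```

Emit:
apply_moves:
  plan:
    - {"translation":[0,-0.0025,0],"angular":[0,0,0],"hand":0.015}
    - {"translation":[0,-0.0025,0],"angular":[0,0,0],"hand":0.015}

```text
time_s: 12.35
eef_pos: [0.6061, -0.0658, 0.0528]
eef_rot: [-0.0, 0.997, 0.075, -0.0]
wrist_force: [0.6, 0.1, -2.7]
opening: 0.224
```

Emit:
apply_moves:
  plan:
    - {"translation":[0,-0.0025,0],"angular":[0,0,0],"hand":0.015}

```text
time_s: 12.48
eef_pos: [0.6057, -0.0631, 0.0528]
eef_rot: [-0.0, 0.997, 0.075, -0.0]
wrist_force: [-0.6, 0.8, -2.6]
opening: 0.23
```

Emit:
apply_moves:
  plan:
    - {"translation":[0,-0.0025,0],"angular":[0,0,0],"hand":0.015}

```text
time_s: 12.6
eef_pos: [0.6054, -0.0607, 0.0528]
eef_rot: [-0.0, 0.997, 0.075, -0.0]
wrist_force: [0.5, -0.2, -2.9]
opening: 0.222
```

Emit:
apply_moves:
  plan:
    - {"translation":[0,0,0.001],"angular":[0,0,0],"hand":0.05}
    - {"translation":[0,0,0],"angular":[0,0,0],"hand":0.05}
    - {"translation":[0,0,-0.03],"angular":[0,0,0],"hand":0.05}
    - {"translation":[0,0,-0.05],"angular":[0,0,0],"hand":0.05}
    - {"translation":[0,0,-0.055],"angular":[0,0,0],"hand":0.05}
    - {"translation":[0,0,-0.055],"angular":[0,0,0],"hand":0.05}

```text
time_s: 13.35
eef_pos: [0.6054, -0.0611, 0.2438]
eef_rot: [0.0, 0.997, 0.075, 0.0]
wrist_force: [0.9, -0.2, -0.2]
opening: 0.589
```

Run:
```python
from m import *
show(); sug((.589,.0557,.24),65.9,6)
t=ctrl.camera("top"); s=ctrl.camera("side"); 
crop(t,240,220,380,320,5,"pics/t8.png")
crop(s,235,145,385,295,4,"pics/s8.png")
```

```text
t 13.35 p [ 0.6054 -0.0611  0.2438] psi 8.57 tilt [ 0.0005 -0.0001] F [ 0.92 -0.23 -0.23] T [ 0.013 -0.062  0.006] open 50.3 q6 1.13 q1 -0.3
6 rows translation [ 0.0085 -0.0186  0.0006] angular z -0.1668
```

View pics/s8.png

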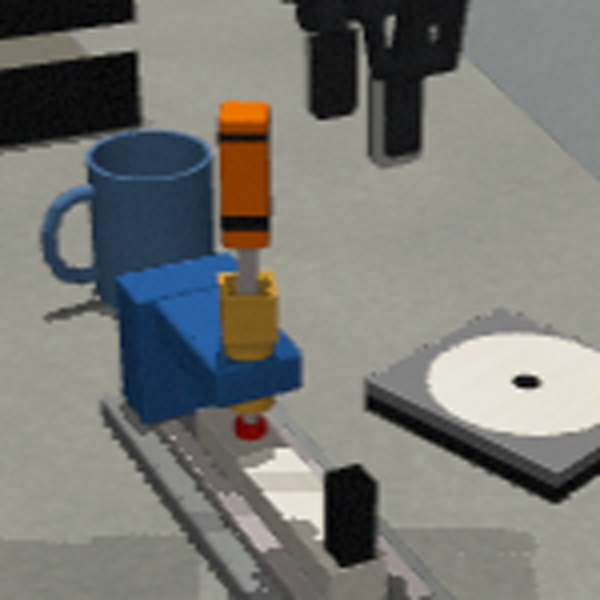

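Emit:
apply_moves:
  plan:
    - {"translation":[0.0085,-0.0186,0],"angular":[0,0,-0.1668],"hand":0.05}
    - {"translation":[0.0085,-0.0186,0],"angular":[0,0,-0.1668],"hand":0.05}
    - {"translation":[0.0085,-0.0186,0],"angular":[0,0,-0.1668],"hand":0.05}
    - {"translation":[0.0085,-0.0186,0],"angular":[0,0,-0.1668],"hand":0.05}
    - {"translation":[0.0085,-0.0186,0],"angular":[0,0,-0.1668],"hand":0.05}
    - {"translation":[0.0085,-0.0186,0.0],"angular":[0,0,-0.1668],"hand":0.05}
    - {"translation":[0,0,0.01],"angular":[0,0,0],"hand":0.05}
    - {"translation":[0,0,0],"angular":[0,0,0],"hand":0.05}

```text
time_s: 14.45
eef_pos: [0.5888, 0.0552, 0.2304]
eef_rot: [-0.001, 0.84, 0.543, -0.001]
wrist_force: [0.0, -0.3, -0.8]
opening: 0.586
```

Run:
```python
from m import *
show(); sug((.589,.0557,.182),65.9,2)
```

```text
t 14.45 p [0.5888 0.0552 0.2304] psi 65.75 tilt [-0.002  -0.0001] F [ 0.03 -0.29 -0.79] T [-0.016  0.006 -0.003] open 50.1 q6 0.32 q1 -0.11
2 rows translation [0.0003 0.     0.0242] angular z -0.0013
```

Descend, grip, settle, then turn 0.7 rad further.

Emit:
apply_moves:
  plan:
    - {"translation":[0.0003,0,0.024],"angular":[0,0,0],"hand":0.05}
    - {"translation":[0.0003,0,0.024],"angular":[0,0,0],"hand":0.05}
    - {"translation":[0,0,0],"angular":[0,0,0],"hand":0.015}
    - {"translation":[0,0,0],"angular":[0,0,0],"hand":0.015}
    - {"translation":[0,0,0],"angular":[0,0,0],"hand":0.015}

```text
time_s: 15.08
eef_pos: [0.5895, 0.0558, 0.1842]
eef_rot: [0.0, 0.839, 0.544, -0.0]
wrist_force: [-1.1, -0.8, -3.4]
opening: 0.272
```

Run:
```python
from m import *
show()
```

```text
t 15.07 p [0.5895 0.0558 0.1842] psi 65.89 tilt [-0.0002 -0.0005] F [-1.09 -0.83 -3.42] T [-0.266  0.271  0.03 ] open 23.2 q6 0.32 q1 -0.11
```

Emit:
apply_moves:
  plan:
    - {"translation":[0,0,0.0002],"angular":[0,0,0.1],"hand":0.015}
    - {"translation":[0,0,0.0002],"angular":[0,0,0.1],"hand":0.015}
    - {"translation":[0,0,0.0002],"angular":[0,0,0.1],"hand":0.015}
    - {"translation":[0,0,0.0002],"angular":[0,0,0.1],"hand":0.015}
    - {"translation":[0,0,0.0003],"angular":[0,0,0.1],"hand":0.015}
    - {"translation":[0,0,0.0003],"angular":[0,0,0.1],"hand":0.015}
    - {"translation":[0,0,0.0002],"angular":[0,0,0.1],"hand":0.015}
    - {"translation":[0,0,0],"angular":[0,0,0],"hand":0.015}

```text
time_s: 16.08
eef_pos: [0.5893, 0.0561, 0.1824]
eef_rot: [0.0, 0.975, 0.224, -0.0]
wrist_force: [-2.4, -0.8, -3.1]
opening: 0.274
```

Run:
```python
from m import *
show()
s=ctrl.camera("side"); crop(s,235,145,385,295,4,"pics/s9.png")
```

```text
t 16.07 p [0.5893 0.0561 0.1824] psi 25.86 tilt [-0.0005 -0.0003] F [-2.44 -0.81 -3.11] T [-0.177  0.522 -0.02 ] open 23.4 q6 1.01 q1 -0.11
```

View pics/s9.png

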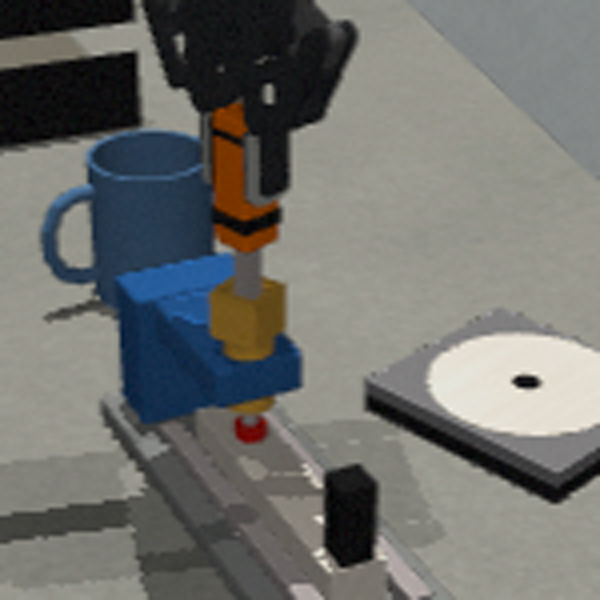

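Emit:
apply_moves:
  plan:
    - {"translation":[0,0,0],"angular":[0,0,0],"hand":0.05}
    - {"translation":[0,0,0],"angular":[0,0,0],"hand":0.05}
    - {"translation":[0,0,-0.02],"angular":[0,0,0],"hand":0.05}
    - {"translation":[0,0,-0.038],"angular":[0,0,0],"hand":0.05}

```text
time_s: 16.62
eef_pos: [0.5888, 0.0563, 0.2396]
eef_rot: [-0.001, 0.975, 0.224, -0.001]
wrist_force: [0.6, -0.2, 0.4]
opening: 0.584
```

Run:
```python
from h import *
show(); sug((.6058,-.061,.24),8.6,5)
```

```text
t 16.62 p [0.5888 0.0563 0.2396] psi 25.84 tilt [-0.0025  0.0005] F [ 0.61 -0.22  0.38] T [-0.033 -0.059  0.031] open 49.9 q6 1.01 q1 -0.11
5 rows translation [-0.0044  0.0234 -0.0001] angular z 0.0602
```

Emit:
apply_moves:
  plan:
    - {"translation":[-0.0044,0.0234,0],"angular":[0,0,0.06],"hand":0.05}
    - {"translation":[-0.0044,0.0234,0],"angular":[0,0,0.06],"hand":0.05}
    - {"translation":[-0.0044,0.0234,0],"angular":[0,0,0.06],"hand":0.05}
    - {"translation":[-0.0044,0.0234,0.01],"angular":[0,0,0.06],"hand":0.05}
    - {"translation":[-0.0044,0.0234,0.03],"angular":[0,0,0.06],"hand":0.05}
    - {"translation":[0,0,0.05],"angular":[0,0,0],"hand":0.05}
    - {"translation":[0,0,0.03],"angular":[0,0,0],"hand":0.05}
    - {"translation":[0,0,0],"angular":[0,0,0],"hand":0.05}

```text
time_s: 17.62
eef_pos: [0.605, -0.0608, 0.1178]
eef_rot: [-0.001, 0.997, 0.075, -0.002]
wrist_force: [-0.0, -0.2, 1.6]
opening: 0.582
```

Run:
```python
from h import *
show(); sug((.6060,-.061,.052),8.6,3)
```

```text
t 17.62 p [ 0.605  -0.0608  0.1178] psi 8.63 tilt [-0.0045  0.0015] F [-0.04 -0.19  1.55] T [0.01  0.003 0.027] open 49.7 q6 1.12 q1 -0.3
3 rows translation [0.0003 0.0001 0.0219] angular z 0.0002
```

Emit:
apply_moves:
  plan:
    - {"translation":[0.0003,0,0.023],"angular":[0,0,0],"hand":0.05}
    - {"translation":[0,0,0.023],"angular":[0,0,0],"hand":0.04}
    - {"translation":[0,0,0.02],"angular":[0,0,0],"hand":0.03}
    - {"translation":[0,0,0],"angular":[0,0,0],"hand":0.024}
    - {"translation":[0,0,0],"angular":[0,0,0],"hand":0.015}
    - {"translation":[0,0,0],"angular":[0,0,0],"hand":0.015}
    - {"translation":[0,0,0],"angular":[0,0,0],"hand":0.015}

```text
time_s: 18.5
eef_pos: [0.6073, -0.0613, 0.0548]
eef_rot: [0.0, 0.997, 0.075, 0.0]
wrist_force: [-0.1, -0.5, -2.5]
opening: 0.225
```

Run:
```python
from h import *
show()
```

```text
t 18.5 p [ 0.6073 -0.0613  0.0548] psi 8.63 tilt [ 0.0009 -0.0003] F [-0.12 -0.53 -2.46] T [-0.205  0.023  0.052] open 19.2 q6 1.13 q1 -0.29
```

Emit:
apply_moves:
  plan:
    - {"translation":[0,0,0.0007],"angular":[0,0,0],"hand":0.015}
    - {"translation":[0,0,0],"angular":[0,0,0],"hand":0.015}

```text
time_s: 18.75
eef_pos: [0.6074, -0.0613, 0.0545]
eef_rot: [0.0, 0.997, 0.075, 0.0]
wrist_force: [-2.3, -0.1, 6.1]
opening: 0.229
```

Run:
```python
from h import *
show()
```

```text
t 18.75 p [ 0.6074 -0.0613  0.0545] psi 8.63 tilt [ 0.0009 -0.0003] F [-2.26 -0.09  6.11] T [0.071 0.412 0.022] open 19.6 q6 1.13 q1 -0.29
```

Emit:
apply_moves:
  plan:
    - {"translation":[0,0,-0.0004],"angular":[0,0,0],"hand":0.015}
    - {"translation":[0,0,0],"angular":[0,0,0],"hand":0.015}

```text
time_s: 19.0
eef_pos: [0.6074, -0.0613, 0.0545]
eef_rot: [0.0, 0.997, 0.075, 0.0]
wrist_force: [-1.1, -0.4, 5.4]
opening: 0.222
```

Emit:
apply_moves:
  plan:
    - {"translation":[0,0.0025,0],"angular":[0,0,0],"hand":0.015}
    - {"translation":[0,0.0025,0],"angular":[0,0,0],"hand":0.015}

```text
time_s: 19.25
eef_pos: [0.6079, -0.0641, 0.0545]
eef_rot: [-0.001, 0.997, 0.075, 0.0]
wrist_force: [-2.0, 8.6, 8.3]
opening: 0.226
```

Emit:
apply_moves:
  plan:
    - {"translation":[0,0.0025,0],"angular":[0,0,0],"hand":0.015}

```text
time_s: 19.38
eef_pos: [0.6083, -0.0665, 0.0545]
eef_rot: [-0.001, 0.997, 0.075, 0.0]
wrist_force: [-1.6, 8.0, 7.7]
opening: 0.219
```

Emit:
apply_moves:
  plan:
    - {"translation":[0,0.0025,0],"angular":[0,0,0],"hand":0.015}

```text
time_s: 19.5
eef_pos: [0.6088, -0.069, 0.0545]
eef_rot: [-0.001, 0.997, 0.075, 0.0]
wrist_force: [-2.1, 7.8, 6.9]
opening: 0.225
```

Emit:
apply_moves:
  plan:
    - {"translation":[0,-0.0025,0],"angular":[0,0,0],"hand":0.015}
    - {"translation":[0,-0.0025,0],"angular":[0,0,0],"hand":0.015}

```text
time_s: 19.75
eef_pos: [0.6085, -0.0669, 0.0545]
eef_rot: [0.001, 0.997, 0.075, 0.001]
wrist_force: [0.6, -3.8, 4.2]
opening: 0.223
```

Emit:
apply_moves:
  plan:
    - {"translation":[0,-0.0025,0],"angular":[0,0,0],"hand":0.015}

```text
time_s: 19.88
eef_pos: [0.608, -0.0644, 0.0545]
eef_rot: [0.001, 0.997, 0.075, 0.001]
wrist_force: [0.8, -4.9, 5.4]
opening: 0.222
```

Emit:
apply_moves:
  plan:
    - {"translation":[0,-0.0025,0],"angular":[0,0,0],"hand":0.015}

```text
time_s: 20.0
eef_pos: [0.6076, -0.0619, 0.0545]
eef_rot: [0.001, 0.997, 0.075, 0.001]
wrist_force: [1.1, -4.6, 4.9]
opening: 0.228
```

Emit:
apply_moves:
  plan:
    - {"translation":[0,0.0,-0.001],"angular":[0,0,0],"hand":0.015}
    - {"translation":[0,0,0],"angular":[0,0,0],"hand":0.015}

```text
time_s: 20.25
eef_pos: [0.6065, -0.0607, 0.0545]
eef_rot: [-0.0, 0.997, 0.075, -0.0]
wrist_force: [0.7, -1.2, 1.1]
opening: 0.22
```

Emit:
apply_moves:
  plan:
    - {"translation":[0,0.0,-0.0005],"angular":[0,0,0],"hand":0.015}

```text
time_s: 20.38
eef_pos: [0.606, -0.0606, 0.0545]
eef_rot: [-0.001, 0.997, 0.075, -0.001]
wrist_force: [-0.1, 0.4, -2.3]
opening: 0.22
```

Emit:
apply_moves:
  plan:
    - {"translation":[0,0.0,0],"angular":[0,0,0],"hand":0.015}

```text
time_s: 20.5
eef_pos: [0.606, -0.0606, 0.0545]
eef_rot: [-0.001, 0.997, 0.075, -0.001]
wrist_force: [0.1, 0.3, -1.9]
opening: 0.223
```

Emit:
apply_moves:
  plan:
    - {"translation":[0,0.0025,0.0002],"angular":[0,0,0],"hand":0.015}
    - {"translation":[0,0.0025,0],"angular":[0,0,0],"hand":0.015}

```text
time_s: 20.75
eef_pos: [0.6074, -0.0662, 0.0548]
eef_rot: [-0.0, 0.997, 0.075, -0.0]
wrist_force: [-0.3, 0.7, -1.8]
opening: 0.226
```

Emit:
apply_moves:
  plan:
    - {"translation":[0,0.0025,0],"angular":[0,0,0],"hand":0.015}

```text
time_s: 20.88
eef_pos: [0.6079, -0.0688, 0.055]
eef_rot: [-0.0, 0.997, 0.075, -0.0]
wrist_force: [-0.3, -0.2, -2.0]
opening: 0.222
```

Emit:
apply_moves:
  plan:
    - {"translation":[0,0.0025,0],"angular":[0,0,0],"hand":0.015}

```text
time_s: 21.0
eef_pos: [0.6083, -0.0712, 0.0551]
eef_rot: [-0.0, 0.997, 0.075, -0.0]
wrist_force: [-0.1, 0.1, -2.8]
opening: 0.224
```

Emit:
apply_moves:
  plan:
    - {"translation":[0,-0.0025,0],"angular":[0,0,0],"hand":0.015}
    - {"translation":[0,-0.0025,0],"angular":[0,0,0],"hand":0.015}

```text
time_s: 21.25
eef_pos: [0.6076, -0.066, 0.0551]
eef_rot: [0.0, 0.997, 0.075, -0.0]
wrist_force: [-1.0, -0.9, -4.0]
opening: 0.221
```

Emit:
apply_moves:
  plan:
    - {"translation":[0,-0.0025,0],"angular":[0,0,0],"hand":0.015}

```text
time_s: 21.38
eef_pos: [0.6072, -0.0634, 0.0552]
eef_rot: [0.0, 0.997, 0.075, -0.0]
wrist_force: [0.1, -1.0, -3.1]
opening: 0.223
```

Emit:
apply_moves:
  plan:
    - {"translation":[0,-0.0025,0],"angular":[0,0,0],"hand":0.015}

```text
time_s: 21.5
eef_pos: [0.6068, -0.0609, 0.0552]
eef_rot: [0.0, 0.997, 0.075, -0.0]
wrist_force: [0.0, -0.5, -3.1]
opening: 0.223
```

Emit:
apply_moves:
  plan:
    - {"translation":[0,0,0.0008],"angular":[0,0,0],"hand":0.015}
    - {"translation":[0,0,0],"angular":[0,0,0],"hand":0.05}
    - {"translation":[0,0,0],"angular":[0,0,0],"hand":0.05}
    - {"translation":[0,0,-0.03],"angular":[0,0,0],"hand":0.05}
    - {"translation":[0,0,-0.05],"angular":[0,0,0],"hand":0.05}
    - {"translation":[0,0,-0.055],"angular":[0,0,0],"hand":0.05}
    - {"translation":[0,0,-0.053],"angular":[0,0,0],"hand":0.05}

```text
time_s: 22.38
eef_pos: [0.6069, -0.0612, 0.2446]
eef_rot: [0.0, 0.997, 0.075, 0.0]
wrist_force: [1.0, -0.5, -0.7]
opening: 0.582
```

Run:
```python
from m import *
show(); sug((.589,.0558,.24),25.8,5)
```

```text
t 22.38 p [ 0.6069 -0.0612  0.2446] psi 8.62 tilt [ 0.0009 -0.0001] F [ 1.02 -0.49 -0.67] T [ 0.035 -0.001 -0.001] open 49.7 q6 1.13 q1 -0.29
5 rows translation [ 0.0028 -0.0236  0.0009] angular z -0.06
```

Emit:
apply_moves:
  plan:
    - {"translation":[0.0028,-0.0236,0],"angular":[0,0,-0.06],"hand":0.05}
    - {"translation":[0.0028,-0.0236,0],"angular":[0,0,-0.06],"hand":0.05}
    - {"translation":[0.0028,-0.0236,0],"angular":[0,0,-0.06],"hand":0.05}
    - {"translation":[0.0028,-0.0236,0],"angular":[0,0,-0.06],"hand":0.05}
    - {"translation":[0.0028,-0.0236,0],"angular":[0,0,-0.06],"hand":0.05}
    - {"translation":[0,0,0.01],"angular":[0,0,0],"hand":0.05}
    - {"translation":[0,0,0],"angular":[0,0,0],"hand":0.05}

```text
time_s: 23.25
eef_pos: [0.5884, 0.0554, 0.2313]
eef_rot: [-0.0, 0.975, 0.223, -0.001]
wrist_force: [-0.0, 0.4, 0.4]
opening: 0.587
```

Run:
```python
from m import *
show(); sug((.589,.0558,.1815),25.8,2)
t=ctrl.camera("top"); crop(t,240,220,380,320,5,"pics/t10.png")
s=ctrl.camera("side"); crop(s,235,145,385,295,4,"pics/s10.png")
```

```text
t 23.25 p [0.5884 0.0554 0.2313] psi 25.77 tilt [-0.0017 -0.0002] F [-0.    0.37  0.38] T [-0.004 -0.019  0.014] open 50.1 q6 1.01 q1 -0.11
2 rows translation [ 0.0003 -0.      0.0249] angular z -0.0003
```

View pics/s10.png

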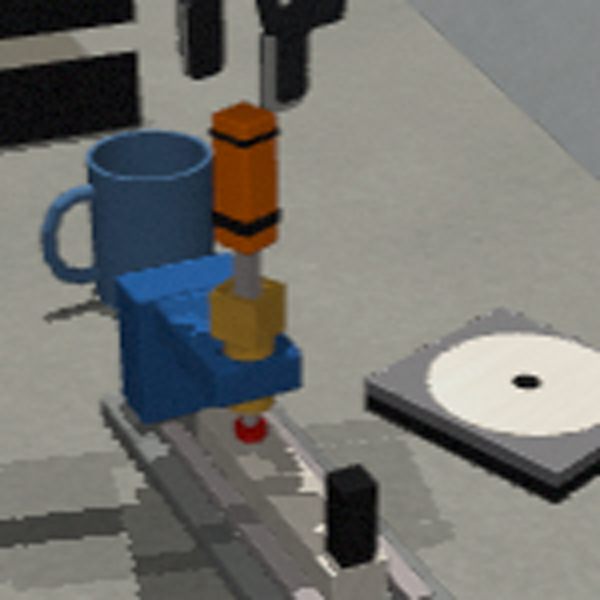

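Emit:
apply_moves:
  plan:
    - {"translation":[0.0003,0,0.025],"angular":[0,0,0],"hand":0.05}
    - {"translation":[0.0003,0,0.024],"angular":[0,0,0],"hand":0.05}
    - {"translation":[0,0,0],"angular":[0,0,0],"hand":0.015}
    - {"translation":[0,0,0],"angular":[0,0,0],"hand":0.015}
    - {"translation":[0,0,0],"angular":[0,0,0],"hand":0.015}

```text
time_s: 23.98
eef_pos: [0.5893, 0.0559, 0.1837]
eef_rot: [0.0, 0.975, 0.223, -0.0]
wrist_force: [-1.3, -0.4, -4.6]
opening: 0.276
```

Run:
```python
from m import *
show()
```

```text
t 23.98 p [0.5893 0.0559 0.1837] psi 25.8 tilt [-0.0005 -0.0003] F [-1.29 -0.39 -4.62] T [-0.191  0.314  0.015] open 23.6 q6 1.01 q1 -0.11
```

Emit:
apply_moves:
  plan:
    - {"translation":[0,0,0.0003],"angular":[0,0,0.1],"hand":0.015}
    - {"translation":[0,0,0.0003],"angular":[0,0,0.1],"hand":0.015}
    - {"translation":[0,0,0.0003],"angular":[0,0,0.1],"hand":0.015}
    - {"translation":[0,0,0.0002],"angular":[0,0,0.1],"hand":0.015}
    - {"translation":[0,0,0.0002],"angular":[0,0,0.1],"hand":0.015}
    - {"translation":[0,0,0],"angular":[0,0,0],"hand":0.015}

```text
time_s: 24.72
eef_pos: [0.5892, 0.0561, 0.1825]
eef_rot: [0.0, 1.0, -0.024, -0.0]
wrist_force: [-3.6, 0.0, -1.9]
opening: 0.276
```

Run:
```python
from m import *
show()
```

```text
t 24.73 p [0.5892 0.0561 0.1825] psi -2.77 tilt [-0.0004 -0.0001] F [-3.63  0.04 -1.88] T [-0.045  0.524  0.056] open 23.6 q6 1.51 q1 -0.11
```

Emit:
apply_moves:
  plan:
    - {"translation":[0,0,0],"angular":[0,0,0],"hand":0.05}
    - {"translation":[0,0,0],"angular":[0,0,0],"hand":0.05}
    - {"translation":[0,0,-0.02],"angular":[0,0,0],"hand":0.05}
    - {"translation":[0,0,-0.038],"angular":[0,0,0],"hand":0.05}

```text
time_s: 25.22
eef_pos: [0.5888, 0.0562, 0.2395]
eef_rot: [-0.0, 1.0, -0.024, -0.001]
wrist_force: [0.8, 0.0, 1.0]
opening: 0.587
```

Run:
```python
from h import *
show(); sug((.6066,-.061,.24),8.6,5)
```

```text
t 25.23 p [0.5888 0.0562 0.2395] psi -2.79 tilt [-0.0024  0.0004] F [0.76 0.   1.04] T [ 0.017 -0.012  0.005] open 50.1 q6 1.51 q1 -0.11
5 rows translation [ 0.0028  0.0236 -0.0001] angular z -0.0398
```

Emit:
apply_moves:
  plan:
    - {"translation":[0.0028,0.0236,0],"angular":[0,0,-0.04],"hand":0.05}
    - {"translation":[0.0028,0.0236,0],"angular":[0,0,-0.04],"hand":0.05}
    - {"translation":[0.0028,0.0236,0],"angular":[0,0,-0.04],"hand":0.05}
    - {"translation":[0.0028,0.0236,0.01],"angular":[0,0,-0.04],"hand":0.05}
    - {"translation":[0.0028,0.0236,0.03],"angular":[0,0,-0.04],"hand":0.05}
    - {"translation":[0,0,0.05],"angular":[0,0,0],"hand":0.04}
    - {"translation":[0,0,0.03],"angular":[0,0,0],"hand":0.04}
    - {"translation":[0,0,0],"angular":[0,0,0],"hand":0.04}

```text
time_s: 26.22
eef_pos: [0.6054, -0.0608, 0.1177]
eef_rot: [-0.001, 0.997, 0.075, -0.002]
wrist_force: [-0.6, -0.7, 0.6]
opening: 0.472
```

Run:
```python
from h import *
show(); sug((.6066,-.061,.054),8.6,3)
```

```text
t 26.23 p [ 0.6054 -0.0608  0.1177] psi 8.65 tilt [-0.0045  0.0014] F [-0.63 -0.67  0.57] T [ 0.012 -0.007  0.056] open 40.3 q6 1.12 q1 -0.29
3 rows translation [0.0004 0.0001 0.0212] angular z 0.0003
```

Emit:
apply_moves:
  plan:
    - {"translation":[0,0,0.023],"angular":[0,0,0],"hand":0.04}
    - {"translation":[0,0,0.023],"angular":[0,0,0],"hand":0.03}
    - {"translation":[0,0,0.018],"angular":[0,0,0],"hand":0.024}
    - {"translation":[0,0,0],"angular":[0,0,0],"hand":0.022}
    - {"translation":[0,0,0],"angular":[0,0,0],"hand":0.015}
    - {"translation":[0,0,0],"angular":[0,0,0],"hand":0.015}
    - {"translation":[0,0,0],"angular":[0,0,0],"hand":0.015}

```text
time_s: 27.1
eef_pos: [0.6071, -0.0611, 0.0564]
eef_rot: [-0.0, 0.997, 0.075, 0.0]
wrist_force: [-0.5, 1.3, -2.3]
opening: 0.223
```

Run:
```python
from h import *
show()
```

```text
t 27.1 p [ 0.6071 -0.0611  0.0564] psi 8.64 tilt [0.0002 0.    ] F [-0.48  1.32 -2.34] T [0.16  0.106 0.032] open 19.0 q6 1.13 q1 -0.29
```

Emit:
apply_moves:
  plan:
    - {"translation":[0,0,0.0003],"angular":[0,0,0],"hand":0.015}
    - {"translation":[0,0,0],"angular":[0,0,0],"hand":0.015}

```text
time_s: 27.35
eef_pos: [0.6072, -0.0611, 0.0563]
eef_rot: [-0.0, 0.997, 0.075, 0.0]
wrist_force: [-2.7, 1.7, 1.7]
opening: 0.223
```

Emit:
apply_moves:
  plan:
    - {"translation":[0,0.0025,0],"angular":[0,0,0],"hand":0.015}
    - {"translation":[0,0.0025,0],"angular":[0,0,0],"hand":0.015}

```text
time_s: 27.6
eef_pos: [0.6077, -0.0634, 0.0563]
eef_rot: [-0.002, 0.997, 0.075, 0.0]
wrist_force: [-3.1, 11.8, 4.0]
opening: 0.219
```

Emit:
apply_moves:
  plan:
    - {"translation":[0,0.0025,0],"angular":[0,0,0],"hand":0.015}

```text
time_s: 27.72
eef_pos: [0.6083, -0.066, 0.0563]
eef_rot: [-0.002, 0.997, 0.075, 0.0]
wrist_force: [-2.1, 11.8, 3.9]
opening: 0.223
```

Emit:
apply_moves:
  plan:
    - {"translation":[0,0.0025,0],"angular":[0,0,0],"hand":0.015}

```text
time_s: 27.85
eef_pos: [0.6087, -0.0686, 0.0563]
eef_rot: [-0.002, 0.997, 0.075, 0.0]
wrist_force: [-1.6, 11.3, 3.6]
opening: 0.223
```

Emit:
apply_moves:
  plan:
    - {"translation":[0,-0.0025,0],"angular":[0,0,0],"hand":0.015}
    - {"translation":[0,-0.0025,0],"angular":[0,0,0],"hand":0.015}

```text
time_s: 28.1
eef_pos: [0.6091, -0.0684, 0.0568]
eef_rot: [0.002, 0.997, 0.075, 0.001]
wrist_force: [0.3, -9.7, -0.1]
opening: 0.224
```

Emit:
apply_moves:
  plan:
    - {"translation":[0,-0.0025,0],"angular":[0,0,0],"hand":0.015}

```text
time_s: 28.22
eef_pos: [0.6089, -0.0667, 0.057]
eef_rot: [0.003, 0.997, 0.075, 0.002]
wrist_force: [1.0, -8.6, 1.0]
opening: 0.222
```

Emit:
apply_moves:
  plan:
    - {"translation":[0,-0.0025,0],"angular":[0,0,0],"hand":0.015}

```text
time_s: 28.35
eef_pos: [0.6087, -0.0643, 0.057]
eef_rot: [0.002, 0.997, 0.075, 0.002]
wrist_force: [0.6, -9.1, 0.8]
opening: 0.226
```

Emit:
apply_moves:
  plan:
    - {"translation":[0,-0.001,0],"angular":[0,0,0],"hand":0.015}
    - {"translation":[0,0,0],"angular":[0,0,0],"hand":0.05}
    - {"translation":[0,0,0],"angular":[0,0,0],"hand":0.05}
    - {"translation":[0,0,-0.03],"angular":[0,0,0],"hand":0.05}
    - {"translation":[0,0,-0.05],"angular":[0,0,0],"hand":0.05}
    - {"translation":[0,0,-0.055],"angular":[0,0,0],"hand":0.05}
    - {"translation":[0,0,-0.051],"angular":[0,0,0],"hand":0.05}

```text
time_s: 29.22
eef_pos: [0.6069, -0.0599, 0.2438]
eef_rot: [-0.0, 0.997, 0.075, 0.0]
wrist_force: [0.6, 0.1, 0.2]
opening: 0.584
```

Run:
```python
from m import *
show(); sug((.589,.0560,.24),-2.8,5)
```

```text
t 29.23 p [ 0.6069 -0.0599  0.2438] psi 8.64 tilt [0.0007 0.0001] F [0.59 0.08 0.18] T [ 0.034 -0.076  0.008] open 49.8 q6 1.13 q1 -0.29
5 rows translation [-0.0019 -0.0234  0.0008] angular z 0.0399
```

Emit:
apply_moves:
  plan:
    - {"translation":[-0.0019,-0.0234,0],"angular":[0,0,0.04],"hand":0.05}
    - {"translation":[-0.0019,-0.0234,0],"angular":[0,0,0.04],"hand":0.05}
    - {"translation":[-0.0019,-0.0234,0],"angular":[0,0,0.04],"hand":0.05}
    - {"translation":[-0.0019,-0.0234,0],"angular":[0,0,0.04],"hand":0.05}
    - {"translation":[-0.0019,-0.0234,0],"angular":[0,0,0.04],"hand":0.05}
    - {"translation":[0,0,0.01],"angular":[0,0,0],"hand":0.05}
    - {"translation":[0,0,0],"angular":[0,0,0],"hand":0.05}

```text
time_s: 30.1
eef_pos: [0.5884, 0.0554, 0.2304]
eef_rot: [0.0, 1.0, -0.024, -0.001]
wrist_force: [0.1, -0.0, 0.7]
opening: 0.586
```

Run:
```python
from m import *
show(); sug((.589,.0560,.1815),-2.8,2)
s=ctrl.camera("side"); crop(s,235,145,385,295,4,"pics/s11.png")
```

```text
t 30.1 p [0.5884 0.0554 0.2304] psi -2.78 tilt [-0.0023 -0.    ] F [ 0.12 -0.02  0.73] T [-0.004 -0.023 -0.035] open 50.1 q6 1.51 q1 -0.11
2 rows translation [ 0.0003 -0.0003  0.0244] angular z 0.0002
```

View pics/s11.png

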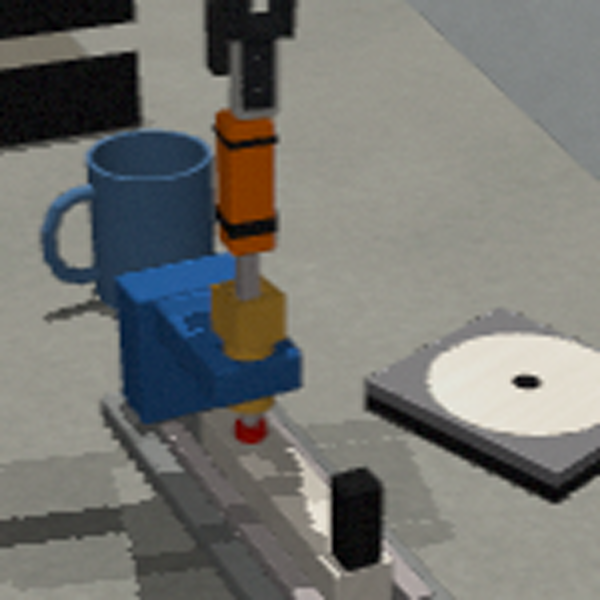

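Emit:
apply_moves:
  plan:
    - {"translation":[0.0003,-0.0003,0.024],"angular":[0,0,0],"hand":0.05}
    - {"translation":[0.0003,0,0.024],"angular":[0,0,0],"hand":0.05}
    - {"translation":[0,0,0],"angular":[0,0,0],"hand":0.015}
    - {"translation":[0,0,0],"angular":[0,0,0],"hand":0.015}
    - {"translation":[0,0,0],"angular":[0,0,0],"hand":0.015}
    - {"translation":[0,0,-0.0015],"angular":[0,0,0],"hand":0.015}

```text
time_s: 30.9
eef_pos: [0.5894, 0.0558, 0.1852]
eef_rot: [0.0, 1.0, -0.025, -0.0]
wrist_force: [-1.6, -0.1, -5.5]
opening: 0.282
```

Run:
```python
from m import *
show()
```

```text
t 30.9 p [0.5894 0.0558 0.1852] psi -2.83 tilt [-0.0009 -0.0001] F [-1.58 -0.08 -5.51] T [-0.023  0.325 -0.064] open 24.1 q6 1.51 q1 -0.11
```

Emit:
apply_moves:
  plan:
    - {"translation":[0,0,-0.0002],"angular":[0,0,-0.1],"hand":0.015}
    - {"translation":[0,0,-0.0002],"angular":[0,0,-0.1],"hand":0.015}
    - {"translation":[0,0,-0.0002],"angular":[0,0,-0.1],"hand":0.015}
    - {"translation":[0,0,-0.0002],"angular":[0,0,-0.1],"hand":0.015}
    - {"translation":[0,0,-0.0002],"angular":[0,0,-0.1],"hand":0.015}
    - {"translation":[0,0,-0.0002],"angular":[0,0,-0.1],"hand":0.015}
    - {"translation":[0,0,0],"angular":[0,0,-0.1],"hand":0.015}
    - {"translation":[0,0,0],"angular":[0,0,0],"hand":0.015}

```text
time_s: 31.9
eef_pos: [0.5902, 0.056, 0.1876]
eef_rot: [0.0, 0.948, 0.319, 0.001]
wrist_force: [-1.6, -0.1, 0.2]
opening: 0.277
```

Run:
```python
from m import *
show()
s=ctrl.camera("side"); crop(s,235,145,385,295,4,"pics/s12.png")
```

```text
t 31.9 p [0.5902 0.056  0.1876] psi 37.22 tilt [0.0014 0.    ] F [-1.56 -0.1   0.23] T [ 0.13   0.453 -0.058] open 23.7 q6 0.82 q1 -0.11
```

View pics/s12.png

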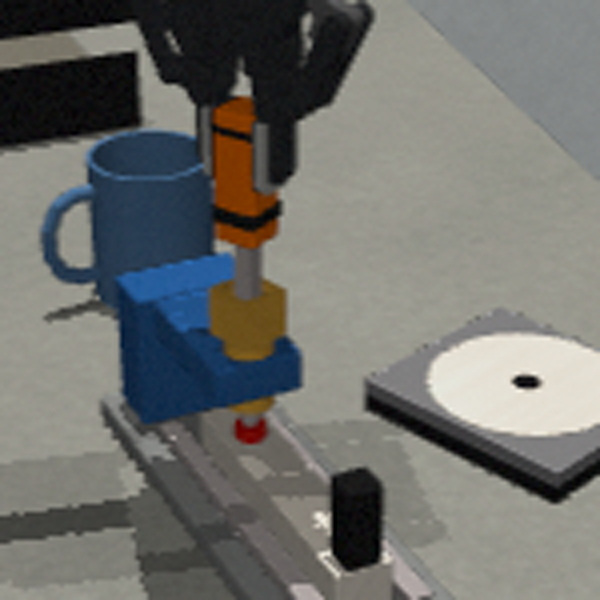

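Emit:
apply_moves:
  plan:
    - {"translation":[0,0,0.0002],"angular":[0,0,0.108],"hand":0.015}
    - {"translation":[0,0,0.0003],"angular":[0,0,0.108],"hand":0.015}
    - {"translation":[0,0,0.0003],"angular":[0,0,0.108],"hand":0.015}
    - {"translation":[0,0,0.0003],"angular":[0,0,0.108],"hand":0.015}
    - {"translation":[0,0,0.0003],"angular":[0,0,0.107],"hand":0.015}
    - {"translation":[0,0,0],"angular":[0,0,0],"hand":0.015}

```text
time_s: 32.7
eef_pos: [0.5902, 0.0559, 0.186]
eef_rot: [0.0, 0.998, 0.056, 0.001]
wrist_force: [-2.5, -0.0, 2.8]
opening: 0.281
```

Run:
```python
from m import *
show()
```

```text
t 32.7 p [0.5902 0.0559 0.186 ] psi 6.37 tilt [ 0.001  -0.0002] F [-2.52 -0.03  2.85] T [0.117 0.593 0.034] open 24.0 q6 1.35 q1 -0.11
```

Emit:
apply_moves:
  plan:
    - {"translation":[0,0,0],"angular":[0,0,0],"hand":0.05}
    - {"translation":[0,0,0],"angular":[0,0,0],"hand":0.05}
    - {"translation":[0,0,-0.02],"angular":[0,0,0],"hand":0.05}
    - {"translation":[0,0,-0.036],"angular":[0,0,0],"hand":0.05}

```text
time_s: 33.2
eef_pos: [0.589, 0.0559, 0.2401]
eef_rot: [-0.0, 0.998, 0.056, -0.001]
wrist_force: [0.3, -0.1, 0.2]
opening: 0.583
```

Run:
```python
from h import *
show(); sug((.6066,-.0625,.24),8.6,5)
```

```text
t 33.2 p [0.589  0.0559 0.2401] psi 6.42 tilt [-0.003   0.0003] F [ 0.25 -0.08  0.24] T [-0.014  0.035  0.02 ] open 49.8 q6 1.35 q1 -0.11
5 rows translation [0.0005 0.0239 0.    ] angular z -0.0076
```

Emit:
apply_moves:
  plan:
    - {"translation":[0.0005,0.0239,0],"angular":[0,0,-0.0076],"hand":0.05}
    - {"translation":[0.0005,0.0239,0],"angular":[0,0,-0.0076],"hand":0.05}
    - {"translation":[0.0005,0.0239,0],"angular":[0,0,-0.0076],"hand":0.05}
    - {"translation":[0.0005,0.0239,0.01],"angular":[0,0,-0.0076],"hand":0.05}
    - {"translation":[0.0005,0.0239,0.03],"angular":[0,0,-0.0076],"hand":0.05}
    - {"translation":[0,0,0.05],"angular":[0,0,0],"hand":0.04}
    - {"translation":[0,0,0.03],"angular":[0,0,0],"hand":0.04}
    - {"translation":[0,0,0],"angular":[0,0,0],"hand":0.04}

```text
time_s: 34.2
eef_pos: [0.6055, -0.0619, 0.1183]
eef_rot: [-0.001, 0.997, 0.075, -0.003]
wrist_force: [0.7, -0.2, 0.4]
opening: 0.469
```

Run:
```python
from h import *
show(); sug((.6066,-.063,.054),8.6,3)
```

```text
t 34.2 p [ 0.6055 -0.0619  0.1183] psi 8.57 tilt [-0.0053  0.0016] F [ 0.73 -0.17  0.37] T [-0.013 -0.04  -0.011] open 40.1 q6 1.12 q1 -0.3
3 rows translation [0.0003 0.0004 0.0214] angular z -0.0002
```

Emit:
apply_moves:
  plan:
    - {"translation":[0,0.0004,0.023],"angular":[0,0,0],"hand":0.04}
    - {"translation":[0,0.0004,0.023],"angular":[0,0,0],"hand":0.03}
    - {"translation":[0,0,0.018],"angular":[0,0,0],"hand":0.024}
    - {"translation":[0,0,0],"angular":[0,0,0],"hand":0.022}
    - {"translation":[0,0,0],"angular":[0,0,0],"hand":0.015}
    - {"translation":[0,0,0],"angular":[0,0,0],"hand":0.015}
    - {"translation":[0,0,0],"angular":[0,0,0],"hand":0.015}

```text
time_s: 35.08
eef_pos: [0.6076, -0.0632, 0.0575]
eef_rot: [0.0, 0.997, 0.075, 0.0]
wrist_force: [-0.6, -1.1, -1.9]
opening: 0.219
```

Run:
```python
from h import *
show()
```

```text
t 35.08 p [ 0.6076 -0.0632  0.0575] psi 8.59 tilt [ 0.0003 -0.0003] F [-0.58 -1.07 -1.92] T [-0.253  0.168  0.129] open 18.7 q6 1.12 q1 -0.3
```

Emit:
apply_moves:
  plan:
    - {"translation":[0,0,0.0002],"angular":[0,0,0],"hand":0.015}
    - {"translation":[0,0,0],"angular":[0,0,0],"hand":0.015}

```text
time_s: 35.33
eef_pos: [0.6077, -0.0633, 0.0572]
eef_rot: [0.0, 0.997, 0.075, 0.0]
wrist_force: [-1.3, -0.8, -1.4]
opening: 0.223
```

Emit:
apply_moves:
  plan:
    - {"translation":[0,-0.0025,0],"angular":[0,0,0],"hand":0.015}
    - {"translation":[0,-0.0025,0],"angular":[0,0,0],"hand":0.015}

```text
time_s: 35.58
eef_pos: [0.6077, -0.0595, 0.0577]
eef_rot: [0.001, 0.997, 0.075, 0.001]
wrist_force: [0.5, -5.3, -1.3]
opening: 0.223
```

Emit:
apply_moves:
  plan:
    - {"translation":[0,-0.0025,0],"angular":[0,0,0],"hand":0.015}

```text
time_s: 35.7
eef_pos: [0.6075, -0.057, 0.0577]
eef_rot: [0.001, 0.997, 0.074, 0.001]
wrist_force: [1.0, -5.9, -1.6]
opening: 0.223
```

Emit:
apply_moves:
  plan:
    - {"translation":[0,-0.0025,0],"angular":[0,0,0],"hand":0.015}

```text
time_s: 35.83
eef_pos: [0.6072, -0.0545, 0.0577]
eef_rot: [0.001, 0.997, 0.074, 0.001]
wrist_force: [1.7, -5.2, -1.9]
opening: 0.221
```

Emit:
apply_moves:
  plan:
    - {"translation":[0,0.0025,0],"angular":[0,0,0],"hand":0.015}
    - {"translation":[0,0.0025,0],"angular":[0,0,0],"hand":0.015}

```text
time_s: 36.08
eef_pos: [0.6069, -0.0567, 0.0571]
eef_rot: [-0.001, 0.997, 0.075, 0.0]
wrist_force: [0.6, 6.9, 0.0]
opening: 0.22
```

Emit:
apply_moves:
  plan:
    - {"translation":[0,0.0025,0],"angular":[0,0,0],"hand":0.015}

```text
time_s: 36.2
eef_pos: [0.6072, -0.059, 0.0571]
eef_rot: [-0.001, 0.997, 0.075, 0.0]
wrist_force: [-0.4, 7.3, 0.0]
opening: 0.219
```

Emit:
apply_moves:
  plan:
    - {"translation":[0,0.0025,0],"angular":[0,0,0],"hand":0.015}

```text
time_s: 36.33
eef_pos: [0.6075, -0.0614, 0.0571]
eef_rot: [-0.001, 0.997, 0.075, 0.0]
wrist_force: [-1.1, 6.9, 1.3]
opening: 0.217
```

Emit:
apply_moves:
  plan:
    - {"translation":[0,0,0],"angular":[0,0,0],"hand":0.015}
    - {"translation":[0,0,0],"angular":[0,0,0],"hand":0.05}
    - {"translation":[0,0,0],"angular":[0,0,0],"hand":0.05}
    - {"translation":[0,0,-0.02],"angular":[0,0,0],"hand":0.05}
    - {"translation":[0,0,-0.04],"angular":[0,0,0],"hand":0.05}
    - {"translation":[0,0,-0.05],"angular":[0,0,0],"hand":0.05}
    - {"translation":[0,0.02,-0.05],"angular":[0,0,0],"hand":0.05}
    - {"translation":[0,0.03,-0.02],"angular":[0,0,0],"hand":0.05}
    - {"translation":[0,0,0],"angular":[0,0,0],"hand":0.05}
    - {"translation":[0,0,0],"angular":[0,0,0],"hand":0.05}

```text
time_s: 37.58
eef_pos: [0.6145, -0.1121, 0.2369]
eef_rot: [-0.0, 0.997, 0.075, -0.0]
wrist_force: [-0.3, 0.6, -0.1]
opening: 0.584
```

Run:
```python
from m import *
import pickle
show()
s=ctrl.camera("side"); t=ctrl.camera("top")
a=np.zeros((600,800,3),np.uint8)
cr=lambda c,x0,y0,w,h,k: cv2.resize(c["img"][y0:y0+h,x0:x0+w,::-1],None,fx=k,fy=k,interpolation=cv2.INTER_CUBIC)
a[:,:400]=cr(s,240,150,133,200,3)[:600,:400] if False else cv2.resize(s["img"][150:350,240:373,::-1],(400,600))
a[:300,400:]=cv2.resize(t["img"][120:345,110:410,::-1],(400,300))
a[300:,400:]=cv2.resize(t["img"][230:320,230:350,::-1],(400,300))
cv2.imwrite("pics/fin.png",a)
t0,s0=pickle.load(open("c0.pkl","rb"))
for nm,bx in(("mug",(130,240,190,315)),("disc",(228,150,322,240)),("stapler",(368,180,442,235))):
    x0,y0,x1,y1=bx; d=cv2.absdiff(t["img"][y0:y1,x0:x1],t0["img"][y0:y1,x0:x1]).max(2); print(nm,(d>40).sum())
```

```text
t 37.58 p [ 0.6145 -0.1121  0.2369] psi 8.55 tilt [-0.0005  0.0006] F [-0.27  0.57 -0.09] T [0.026 0.029 0.037] open 49.9 q6 1.05 q1 -0.37
mug 0
disc 0
stapler 2327
```

View pics/fin.png

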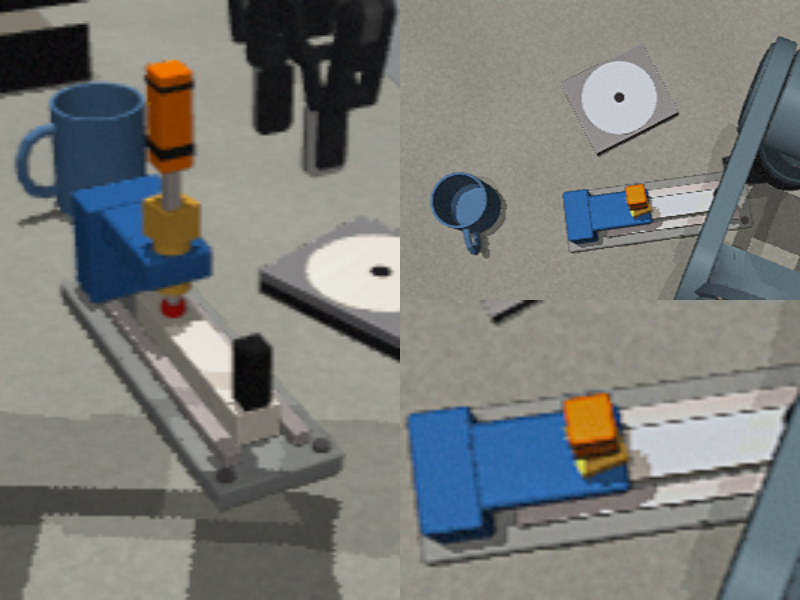

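Run:
```python
from m import *
import pickle
s=ctrl.camera("side"); t0,s0=pickle.load(open("c0.pkl","rb"))
for c in(s0,s): print(blob(c,(390,275,430,355),(0,150,80),(8,255,255))[0])
print(ctrl.hand_in())
```

```text
[409.07292524 309.85580353]
[409.05807944 310.03425275]
the job is handed in; nothing more can be done
None
```

I set the stop screw with the driver and handed the job in at about 37.7 s of the 72 s allowed. No verdict was given.

- **Setting:** I turned the screw clockwise in stages, checking the block's drag between them. At the third stage the foot was on the block, with a drag of about 7 to 8 N over the free block. That was slightly above your range, so I backed the screw off and turned clockwise again to a point 0.16 rad short.
- **Proof of the final setting:** I slid the block about 9 mm toward the press and 7 mm back. The pull was about 5.5 N one way and 7.1 N the other. Allowing for the vertical force from the gripper, that is about 4.7 to 5.0 N over the free block, so the foot presses with roughly 4 N. I used your 1.8 N for the free block, because my own free slides were made with the block partly lifted.
- **Foot pressure:** the highest I worked out was about 6.6 N, at the third stage, well below the 22 N limit.
- **Final pictures:** the driver stands nearly upright in the socket, the block lies flat under the foot, and the hand is clear. The mug and disc cases showed no change in the top view. The arm hid the stapler there, but in the side view its centre had moved less than 0.2 pixel.
- **What went less well:** the gripper pressed or lifted the block by a few newtons while closing. This spoiled some readings in the first slides and made me correct the height before measuring.

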